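# Load a converter housing and bolt its cover down evenly

## Task

Set every power module on the bench down flat in its own slot of the open aluminium housing, then put the cover on the housing with its pegs inside the walls. Tighten the cover's four bar knobs clockwise in star order (each followed by the one diagonally opposite), with short swings and fresh grips: first nip all four up by about a third of their travel, and only then turn them all, again in star order, fully home against their stops so that the cover lies flush. Leave the other things on the bench where they are.

Things in the scene. Friction and masses are not known exactly. Their poses are not given: they have to be found in the camera images.
- housing: Open die-cast aluminium housing fixed to the bench, 156 (x) x 198 (y) mm, 66 mm high, walls (the flat rim) 20 mm thick. Origin: centre of its underside, z up. Inside, 116 x 158 mm, floor 6 mm above the bench; two dividers, 22 mm high and 4 mm thick, make three slots 50 mm wide (y) and 116 mm long (x). Two brass sockets on its -x face.
- housing_rim (a point): Centre of the housing's mouth, level with the top of the rim, 66 mm above the bench.
- cover: Loose flat white cover plate, 156 (x) x 198 (y) x 5 mm, 0.6 kg; origin: centre of its underside, z up. Four pegs (12 mm thick, tapered, 16 mm long) under it drop into the housing's inside corners with 2.5 mm play, either way round. It starts lying on its pegs, underside 16 mm up. While its knobs are loose, sprung feet at its corners hold it 8 mm above the rim.
- cover_handle (a point): Middle of the black bow handle's grip bar at the centre of the cover, 44 mm above the cover's underside; the bar is 12 mm wide (cover x), 12 mm high and 90 mm long (cover y), 33 mm of free space under it between its legs.
- slot0 (a point): Centre of the floor of slot 0 in the housing (-y side), axes as the housing.
- slot1 (a point): Centre of the floor of slot 1 in the housing (middle), axes as the housing.
- slot2 (a point): Centre of the floor of slot 2 in the housing (+y side), axes as the housing.
- module0: Power module (two or three are present, all alike): dark steel brick 100 (x) x 40 (y) x 30 mm with a grey upright grip tab on the middle of its top, 18 mm thick (x), 32 mm wide (y), 25 mm high (30 to 55 mm above the underside). About 0.25 kg. Origin: centre of its underside, z up. Any module goes in any slot, either way round, one to a slot; the tab can be gripped across its 18 mm without touching the slot walls.
- module1: Power module (two or three are present, all alike): dark steel brick 100 (x) x 40 (y) x 30 mm with a grey upright grip tab on the middle of its top, 18 mm thick (x), 32 mm wide (y), 25 mm high (30 to 55 mm above the underside). About 0.25 kg. Origin: centre of its underside, z up. Any module goes in any slot, either way round, one to a slot; the tab can be gripped across its 18 mm without touching the slot walls.
- module2: Power module (two or three are present, all alike): dark steel brick 100 (x) x 40 (y) x 30 mm with a grey upright grip tab on the middle of its top, 18 mm thick (x), 32 mm wide (y), 25 mm high (30 to 55 mm above the underside). About 0.25 kg. Origin: centre of its underside, z up. Any module goes in any slot, either way round, one to a slot; the tab can be gripped across its 18 mm without touching the slot walls.
- knob0 (a joint): Turn of the captive screw and bar knob at the -x +y corner of the cover, rad: about 0 loose, grows clockwise from above, 0.8 = a third of its travel, hard stop at 2.45 (tight). Stiff (0.1 N m), stays where left. Turning draws that corner down onto the rim, 3.3 mm per rad. Knobs are numbered round the cover: 0 is diagonally opposite 2, 1 opposite 3.
- knob0_grip (a point): On knob 0's axis at mid-height of its bar, 31 mm above the cover's underside, at x -68, y +89 mm in the cover's frame. Black bar 14 mm thick, 28 mm high (17 to 45 mm above the cover's underside); longer arm, with white line, 37 mm along this point's x, shorter arm 21 mm. Turns with the knob; at joint 0 its x is the cover's x.
- knob1 (a joint): Turn of the captive screw and bar knob at the +x +y corner of the cover, rad: about 0 loose, grows clockwise from above, 0.8 = a third of its travel, hard stop at 2.45 (tight). Stiff (0.1 N m), stays where left. Turning draws that corner down onto the rim, 3.3 mm per rad. Knobs are numbered round the cover: 0 is diagonally opposite 2, 1 opposite 3.
- knob1_grip (a point): On knob 1's axis at mid-height of its bar, 31 mm above the cover's underside, at x +68, y +89 mm in the cover's frame. Black bar 14 mm thick, 28 mm high (17 to 45 mm above the cover's underside); longer arm, with white line, 37 mm along this point's x, shorter arm 21 mm. Turns with the knob; at joint 0 its x is the cover's x.
- knob2 (a joint): Turn of the captive screw and bar knob at the +x -y corner of the cover, rad: about 0 loose, grows clockwise from above, 0.8 = a third of its travel, hard stop at 2.45 (tight). Stiff (0.1 N m), stays where left. Turning draws that corner down onto the rim, 3.3 mm per rad. Knobs are numbered round the cover: 0 is diagonally opposite 2, 1 opposite 3.
- knob2_grip (a point): On knob 2's axis at mid-height of its bar, 31 mm above the cover's underside, at x +68, y -89 mm in the cover's frame. Black bar 14 mm thick, 28 mm high (17 to 45 mm above the cover's underside); longer arm, with white line, 37 mm along this point's x, shorter arm 21 mm. Turns with the knob; at joint 0 its x is the cover's x.
- knob3 (a joint): Turn of the captive screw and bar knob at the -x -y corner of the cover, rad: about 0 loose, grows clockwise from above, 0.8 = a third of its travel, hard stop at 2.45 (tight). Stiff (0.1 N m), stays where left. Turning draws that corner down onto the rim, 3.3 mm per rad. Knobs are numbered round the cover: 0 is diagonally opposite 2, 1 opposite 3.
- knob3_grip (a point): On knob 3's axis at mid-height of its bar, 31 mm above the cover's underside, at x -68, y -89 mm in the cover's frame. Black bar 14 mm thick, 28 mm high (17 to 45 mm above the cover's underside); longer arm, with white line, 37 mm along this point's x, shorter arm 21 mm. Turns with the knob; at joint 0 its x is the cover's x.
- multimeter: Bystander: orange handheld multimeter, 170 x 80 x 40 mm. Origin: underside or grip; leave it alone.
- screwdriver: Bystander: screwdriver, 190 mm long. Origin: underside or grip; leave it alone.
- mug: Bystander: white mug, 80 mm across, 90 mm high. Origin: underside or grip; leave it alone.
- wire_spool: Bystander: spool of copper wire, 70 mm across, 40 mm high. Origin: underside or grip; leave it alone.
- flux_bottle: Bystander: small amber bottle, 48 mm across, 110 mm high. Origin: underside or grip; leave it alone.
- parts_bin: Bystander: yellow parts bin, 120 x 160 x 50 mm. Origin: underside or grip; leave it alone.

How it is judged:
By the outcome, as a careful person would: the job done as asked, in the order asked, and still so for the second after the job is handed in, with the robot touching nothing.
Of module0, module1, module2 only 2 to 3 are there at a start; the rules pass over those that are not, and their reading is None.
At some moment in a run one of module0, module1, module2 may be knocked a few centimetres aside while the robot is not near it.
It also fails if it takes over 210 s, if anything falls off the work surface, if the arm or the gripper's body presses on something with over 40 N, if the wrist force passes 120 N, or if a joint passes its speed limit or range.

## Robot

A 7-joint arm with a two-finger parallel gripper is mounted at the origin on the work surface. World frame = base frame: x ahead of the robot, y to its left, z up, the work surface at z = 0. Lengths are in m, angles in rad, forces in N, time in s.
With the tool pointing down it reaches from about 0.425 to 0.825 m from the base axis. Payload 3.6 kg.
Tool frame: the origin (TCP) lies between the finger pads; the fingertips stand robot.tips_ahead ahead of it and the grasp point (between the pads) is the TCP (robot.tips_ahead is the distance from the TCP to the fingertips, in m); z points along the fingers, y is the line along which they close (so a half turn about z gives the same grasp; the last joint's range is limited). The gripper opens to 85 mm and grips with 20 to 120 N. Pads are 22 mm wide; open, the fingers measure 114 mm over their backs; the gripper's body (76 mm by 85 mm) begins 54 mm behind the grasp point. The pads swing forward as they close: fully open they stand 13 mm farther back than shut.
Start: joints at [1.143, 0.615, -0.013, 1.423, 0.008, 1.103, -0.04], TCP at [0.254, -0.598, 0.222] pointing down, gripper open.
Joint ranges: [-3.12, 3.12], [-0.3, 2.06], [-1.34, 1.32], [0.26, 2.42], [-1.36, 4.5], [0.01, 1.98], [-2.84, 2.84]. Speed limits (rad/s): [2.79, 2.79, 3.14, 3.14, 3.14, 3.14, 3.14].

## Interface

Orientations are given as a unit quaternion [w, x, y, z].
In Python, from cell import robot gives the robot as it stands. The module is installed in compiled form; this text tells all that it offers.
- The arm moves only by the tool step_arm, never from a script. Its arguments are lists of equal length, an entry for each row: "linear": the shift along the tool's x, y, z in m, a list of three; "rotation": the turn, a rotation vector about the tool's x, y, z in degrees, a list of three. A call has 1 to 5 rows; each row is the pose to reach, as a shift and turn from the pose commanded when the call began, along the tool's axes at that moment; what a row does not reach only later rows make up. A row lasts 1/12 s, in which the tool goes at most 41.7 mm and 7.16 degrees, less where a joint would pass 70% of its speed; a pose out of reach is approached as far as the arm can. A call with a gripper value outside its range is refused whole. "hand" is the closure, from -1 (fully open) to 1 (shut), set as the call begins (left out, the last holds). The fingers move at their own pace and stop on an object; the grip force is fixed at half the most. Time passes only in rows, so rows that repeat a pose let the fingers close. It gives the time, the measured TCP pose, the force, the opening and the grip force at its end, in the units of the state.
- robot.get_obs(): the state, without advancing time (a new reading comes with each control period).
- robot.snapshot(name): name is "scene" or "top"; returns the picture (480x640x3 uint8, red, green, blue); there is no depth.
- robot.get_calibration(name): a dict with "mtx" (3x3 intrinsics, pixels), "extrinsics" (4x4, takes a point from camera to world coordinates). Camera axes: x right, y down, z forward; pixel columns grow to the right and rows downward; lengths in m; the calibration is good to about 2 mm. A picture is of the moment at which its call begins. get_calibration takes no time and is no camera call.
- robot.hand_in(): hands the job in; it is judged then, once.
The state is a dict: "time_s": time; "q": joint angles; "joint_vel": joint speeds; "joint_torque": joint torques, N m; "position": TCP position; "tool_rot": TCP orientation; "ft_force": force on the tool from outside, world axes, zero at the start; "moment": the same for the moment, N m; "width": finger opening in m; "grip_force": force on a finger pad.
Only numpy, scipy, OpenCV 4.12 (cv2) and the standard library are available. Lean on these libraries where they do the work, as an engineer would, in place of code of your own. Each camera call takes 0.05 s, during which the arm holds its last target. There are 200 camera calls.

## Working session

There is one attempt and no reset: what is moved stays moved. The work goes in short steps, Python scripts to look and compute and a tool call to move; the robot and the scene stay as the last step left them, time stands still between calls to the robot, and variables do not carry over. Pictures are saved under pics/ and viewed, at most 14 in all, crops included, and the job is handed in when it is done.

Besides the shell and the picture viewer there is one more tool, called after "Call:" in YAML: its name, and indented under it one key for each argument. step_arm: Moves the arm, as the interface text tells. Its arguments: {"type":"object","properties":{"linear":{"type":"array","items":{"type":"array","items":{"type":"number"}}},"rotation":{"type":"array","items":{"type":"array","items":{"type":"number"}}},"hand":{"type":"number"}},"required":["linear","rotation"]}

```bash
mkdir -p pics; ls; python3 - <<'E'
from cell import robot
import cv2
o=robot.get_obs();print({k:o[k] for k in ('time_s','position','tool_rot','width','ft_force')},robot.tips_ahead)
for n in('scene','top'):
    cv2.imwrite(f'pics/{n}0.png',robot.snapshot(n)[:,:,::-1]);c=robot.get_calibration(n);print(c)
E
```

```text
pics
{'time_s': 0.0, 'position': array([ 0.2533017 , -0.5977378 ,  0.22121583]), 'tool_rot': array([-1.27783356e-03,  9.79980438e-01,  1.99089517e-01, -2.69111603e-04]), 'width': 0.08520353973429312, 'ft_force': array([0.54263704, 0.73866361, 0.24670995])} 0.019
{'mtx': array([[472.71368474,   0.        , 315.083013  ],
       [  0.        , 472.71368474, 236.21712612],
       [  0.        ,   0.        ,   1.        ]]), 'extrinsics': array([[-0.4048764 ,  0.66737411, -0.62504952,  1.14482545],
       [ 0.91436211,  0.29241956, -0.28005844,  0.27475489],
       [-0.00412705, -0.68491065, -0.72861538,  0.80968848],
       [ 0.        ,  0.        ,  0.        ,  1.        ]])}
{'mtx': array([[525.69164572,   0.        , 312.82600388],
       [  0.        , 525.69164572, 233.21719476],
       [  0.        ,   0.        ,   1.        ]]), 'extrinsics': array([[-0.01184747, -0.9972451 ,  0.0732247 ,  0.39273196],
       [-0.9997619 ,  0.01315565,  0.0174089 , -0.02079416],
       [-0.01832426, -0.07300101, -0.99716351,  1.55496889],
       [ 0.        ,  0.        ,  0.        ,  1.        ]])}
```

View pics/top0.png

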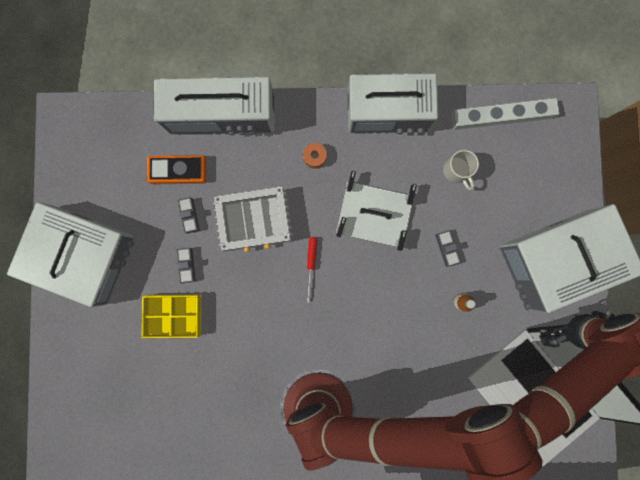

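View pics/scene0.png

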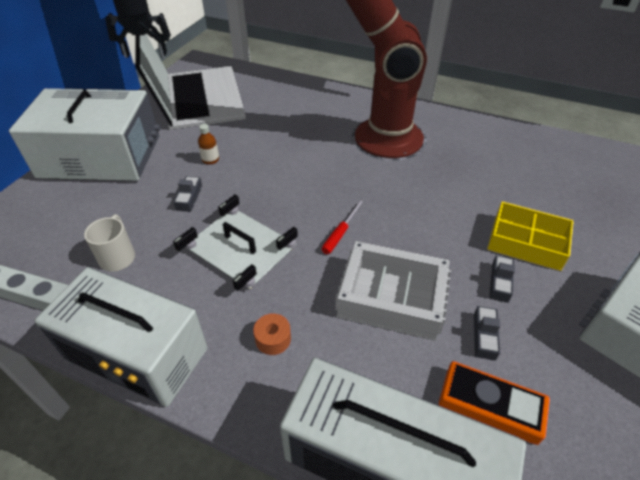

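The top view shows modules at about (189,215), (185,265) and (449,248). The housing is at (252,219) with its sockets facing the robot, and the cover is at (377,215). I'll enlarge both views and get mask data.

```bash
cat > h.py <<'E'
import numpy as np,cv2
from cell import robot
from scipy.spatial.transform import Rotation as R
def ray(n,p):
    c=robot.get_calibration(n);E=c['extrinsics'];d=E[:3,:3]@np.linalg.inv(c['mtx'])@[p[0],p[1],1.];return E[:3,3],d
def onz(n,p,z):
    o,d=ray(n,p);return o+d*(z-o[2])/d[2]
def pix(n,P):
    c=robot.get_calibration(n);E=c['extrinsics'];q=c['mtx']@(E[:3,:3].T@(np.array(P)-E[:3,3]));return q[:2]/q[2]
def tool():
    o=robot.get_obs();q=o['tool_rot'];return o,R.from_quat([q[1],q[2],q[3],q[0]])
def go(P,yaw):
    "shift in tool axes and turn (deg about tool axes) to reach P with tool down, tool x at yaw (deg); half turn allowed"
    o,r=tool();best=None
    for k in(-360,-180,0,180,360):
        t=R.from_euler('z',yaw+k,degrees=True)*R.from_euler('x',180,degrees=True)
        v=(r.inv()*t).as_rotvec(degrees=True)
        if best is None or np.linalg.norm(v)<np.linalg.norm(best):best=v
    print('pos',o['position'].round(4),'lin',(r.inv().apply(np.array(P)-o['position'])).round(4),'rot',best.round(2),'q7',o['q'][6].round(2),'F',o['ft_force'].round(1),'t',round(o['time_s'],2))
E
python3 - <<'E'
import cv2,numpy as np
a=cv2.imread('pics/top0.png')[130:290,140:480];cv2.imwrite('pics/tz.png',cv2.resize(a,(800,376),interpolation=cv2.INTER_CUBIC))
b=cv2.imread('pics/scene0.png')[180:345,160:460];cv2.imwrite('pics/sz.png',cv2.resize(b,(800,440),interpolation=cv2.INTER_CUBIC))
E
```

```text
(no output)
```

View pics/tz.png

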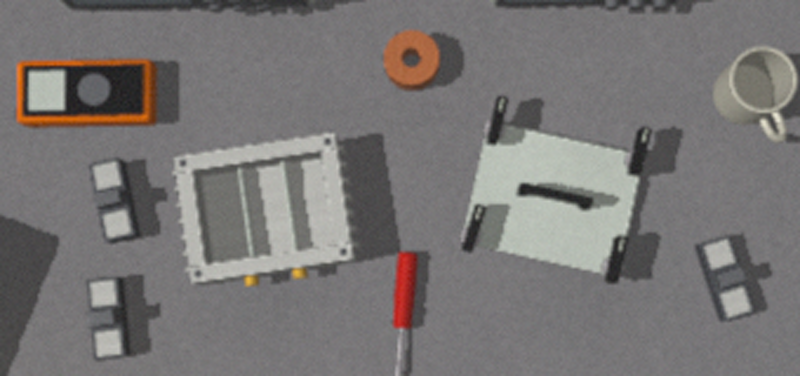

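View pics/sz.png

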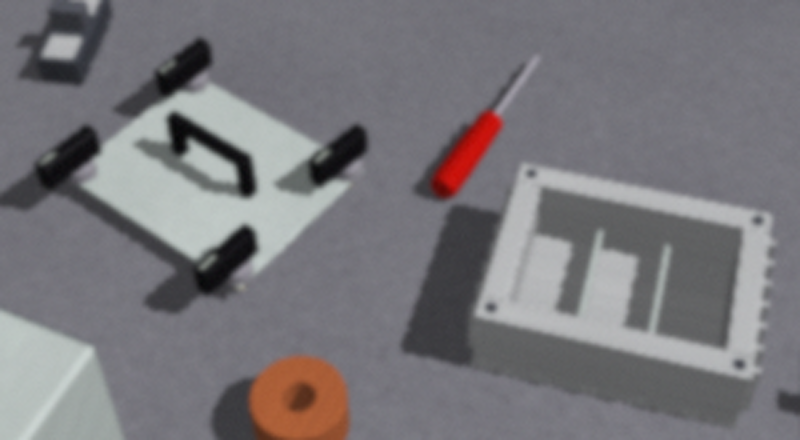

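```bash
python3 - <<'E'
from h import *
T=cv2.imread('pics/top0.png');S=cv2.imread('pics/scene0.png')
def dark(img,p,w=4):
    g=cv2.GaussianBlur(img,(0,0),.5)[:,:,1].astype(float);x,y=int(round(p[0])),int(round(p[1]))
    a=g[y-w:y+w+1,x-w:x+w+1];m=np.clip(np.percentile(a,60)-a-12,0,None)
    # keep component at the minimum near centre
    l=cv2.connectedComponents((m>0).astype('uint8'))[1];c=l[w-1:w+2,w-1:w+2];k=np.bincount(c[c>0]).argmax() if (c>0).any() else 0
    m=m*(l==k);Y,X=np.mgrid[-w:w+1,-w:w+1];return np.array([x+(m*X).sum()/m.sum(),y+(m*Y).sum()/m.sum()])
def fit(pts,a,b):
    m=np.array([[sx*a,sy*b] for sx,sy in((1,1),(1,-1),(-1,-1),(-1,1))]);c=pts.mean(0);q=pts-c
    th=np.arctan2((m[:,0]*q[:,1]-m[:,1]*q[:,0]).sum(),(m*q).sum());r=np.linalg.norm(q,axis=1).mean();return c.round(4),np.degrees(th).round(2),r.round(4)
tp=[(140+x/2.353,130+y/2.353) for x,y in((180,163),(328,141),(345,252),(198,274))]
sp=[(160+x/2.667,180+y/2.667) for x,y in((739,364),(491,306),(532,173),(757,220))]
for n,I,ps in(('top',T,tp),('scene',S,sp)):
    d=[dark(I,p) for p in ps];print(n,np.round(ps,1).tolist(),np.round(d,1).tolist())
    P=np.array([onz(n,p,.066)[:2] for p in d]);print('housing',P.round(4).tolist(),fit(P,.068,.089),np.hypot(.068,.089))
# bright pads
for n,I,C in(('top',T,[(189,215),(185,265),(449,248)]),('scene',S,[(486,330),(502,278),(187,193)])):
    for c in C:
        x,y=c;w=26;a=cv2.resize(I[y-w:y+w,x-w:x+w],None,fx=4,fy=4,interpolation=cv2.INTER_CUBIC);g=a[:,:,1]
        N,l,s,ce=cv2.connectedComponentsWithStats((g>150).astype('uint8'))
        i=[k for k in np.argsort(-s[1:,4])+1][:2]
        q=[(ce[k]+.5)/4-.5+[x-w,y-w] for k in i];P=np.array([onz(n,p,.03)[:2] for p in q]);v=P[0]-P[1]
        print(n,c,[int(s[k,4]) for k in i],P.mean(0).round(4),'len',np.linalg.norm(v).round(4),'yaw',(np.degrees(np.arctan2(v[1],v[0]))%180).round(1))
# cover
for n,I,b in(('top',T,(330,165,425,255)),('scene',S,(170,190,310,300))):
    x0,y0,x1,y1=b;a=I[y0:y1,x0:x1].astype(int);m=((a.min(2)>150)).astype('uint8')
    N,l,s,ce=cv2.connectedComponentsWithStats(m);k=s[1:,4].argmax()+1;m=(l==k).astype('uint8')
    cs=max(cv2.findContours(m,0,2)[0],key=cv2.contourArea);h=cv2.convexHull(cs)[:,0]+[x0,y0]
    P=np.array([onz(n,p,.021)[:2] for p in h]).astype('float32');r=cv2.minAreaRect(P);print(n,'cover',r)
    d=((a.max(2)<45)).astype('uint8');N,l,s,ce=cv2.connectedComponentsWithStats(d)
    for k in range(1,N):
        if s[k,4]>25:
            ys,xs=np.where(l==k);P=np.array([onz(n,(x+x0,y+y0),.06)[:2] for x,y in zip(xs,ys)]).astype('float32');print('  dark',s[k].tolist(),(ce[k]+[x0,y0]).round(1),[np.round(t,4) for t in cv2.minAreaRect(P)])
E
```

```text
top [[216.5, 199.3], [279.4, 189.9], [286.6, 237.1], [224.1, 246.4]] [[217.3, 198.9], [278.8, 189.8], [285.5, 236.7], [223.7, 246.0]]
housing [[0.6042, 0.2777], [0.6279, 0.101], [0.4932, 0.083], [0.469, 0.2591]] (array([0.5486, 0.1802]), np.float64(7.74), np.float64(0.1121)) 0.1120044641967453
scene [[437.1, 316.5], [344.1, 294.7], [359.5, 244.9], [443.8, 262.5]] [[436.8, 316.1], [343.7, 294.8], [359.3, 243.2], [444.5, 260.6]]
housing [[0.6025, 0.279], [0.6267, 0.1024], [0.4877, 0.0833], [0.4631, 0.2605]] (array([0.545 , 0.1813]), np.float64(7.8), np.float64(0.1136)) 0.1120044641967453
top (189, 215) [1517, 1502] [0.5646 0.3736] len 0.062 yaw 12.0
top (185, 265) [1583, 1548] [0.417  0.3804] len 0.062 yaw 5.9
top (449, 248) [1561, 1558] [ 0.4569 -0.3863] len 0.0619 yaw 16.6
scene (486, 330) [3172, 1824] [0.561  0.3744] len 0.0668 yaw 12.5
scene (502, 278) [2301, 927] [0.412 0.381] len 0.0695 yaw 6.7
scene (187, 193) [1300, 531] [ 0.4524 -0.3843] len 0.0687 yaw 13.9
top cover ((0.5589905977249146, -0.1742219179868698), (0.1971031278371811, 0.15480397641658783), 76.65745544433594)
  dar
[... 451 characters left out ...]
75)
  dark [49, 6, 20, 20, 184] [228.6 205.2] [array([ 0.4919, -0.2384]), array([0.0279, 0.0676]), np.float64(77.2904)]
  dark [5, 14, 13, 6, 53] [181.3 206.5] [array([ 0.5402, -0.3363]), array([0.0152, 0.0342]), np.float64(10.535)]
  dark [54, 33, 31, 30, 205] [238.8 235.5] [array([ 0.5714, -0.1649]), array([0.1086, 0.0299]), np.float64(76.5009)]
  dark [4, 38, 23, 23, 238] [185.1 239.2] [array([ 0.6217, -0.2684]), array([0.0269, 0.0678]), np.float64(84.7955)]
  dark [107, 38, 20, 21, 187] [287.  237.9] [array([ 0.5313, -0.0686]), array([0.0232, 0.0664]), np.float64(75.0015)]
  dark [63, 76, 22, 24, 227] [244.1 278. ] [array([ 0.6634, -0.0972]), array([0.0247, 0.0631]), np.float64(76.0579)]
```

Measurements agree across both views: housing (0.548, 0.1805) at yaw 7.8°, cover (0.559, -0.173) at yaw -13.3°, and three modules. Module C, nearest the tool, goes first.

```bash
python3 - <<'E'
from h import *
go([.4575,-.386,.14],106)
E
```

```text
pos [ 0.2533 -0.5978  0.2213] lin [ 0.2706 -0.1152  0.0816] rot [ -0.11  -0.1  -83.03] q7 -0.04 F [ 0.7 -0.8  0.1] t 0.1
```

Call:
step_arm:
  linear:
    - [0.027,-0.0115,0]
    - [0.054,-0.023,0]
    - [0.081,-0.0345,0]
    - [0.108,-0.046,0]
    - [0.135,-0.0575,0]
  rotation:
    - [0,0,0]
    - [0,0,0]
    - [0,0,0]
    - [0,0,0]
    - [0,0,0]
  hand: -0.2

```text
time_s: 0.52
position: [0.3561, -0.4914, 0.2219]
tool_rot: [-0.001, 0.98, 0.199, -0.0]
ft_force: [0.3, 0.1, 0.5]
width: 0.0511
grip_force: 0.0
```

Call:
step_arm:
  linear:
    - [0.027,-0.0115,0]
    - [0.054,-0.023,0]
    - [0.081,-0.0345,0]
    - [0.108,-0.046,0]
    - [0.135,-0.0575,0]
  rotation:
    - [0,0,-7]
    - [0,0,-14]
    - [0,0,-21]
    - [0,0,-28]
    - [0,0,-35]

```text
time_s: 0.93
position: [0.4578, -0.3859, 0.222]
tool_rot: [-0.0, 0.873, 0.487, -0.0]
ft_force: [0.7, -0.1, 0.3]
width: 0.0514
grip_force: 0.0
```

Call:
step_arm:
  linear:
    - [0,0,0.01]
    - [0,0,0.02]
    - [0,0,0.03]
    - [0,0,0.04]
    - [0,0,0.05]
  rotation:
    - [0,0,-7]
    - [0,0,-14]
    - [0,0,-21]
    - [0,0,-28]
    - [0,0,-35]

```text
time_s: 1.35
position: [0.457, -0.387, 0.1714]
tool_rot: [-0.001, 0.686, 0.727, -0.0]
ft_force: [0.8, -0.8, -0.2]
width: 0.0511
grip_force: 0.0
```

Call:
step_arm:
  linear:
    - [0,0,0.01]
    - [0,0,0.02]
    - [0,0,0.03]
    - [0,0,0.03]
  rotation:
    - [0,0,-6.5]
    - [0,0,-13]
    - [0,0,-13]
    - [0,0,-13]

```text
time_s: 1.68
position: [0.4556, -0.3865, 0.1398]
tool_rot: [-0.003, 0.603, 0.798, 0.0]
ft_force: [-1.3, 0.3, 0.6]
width: 0.0513
grip_force: 0.0
```

```bash
python3 - <<'E'
from h import *
go([.4572,-.386,.053],106.2)
cv2.imwrite('pics/top1.png',robot.snapshot('top')[:,:,::-1]);cv2.imwrite('pics/scene1.png',robot.snapshot('scene')[:,:,::-1])
cv2.imwrite('pics/s1c.png',cv2.resize(cv2.imread('pics/scene1.png')[100:260,120:300],(720,640))[:600])
E
```

```text
pos [ 0.4556 -0.3865  0.1398] lin [-0.0004  0.002   0.0867] rot [-0.18 -0.26 -0.41] q7 0.67 F [-1.3  0.3  0.6] t 1.68
```

View pics/s1c.png

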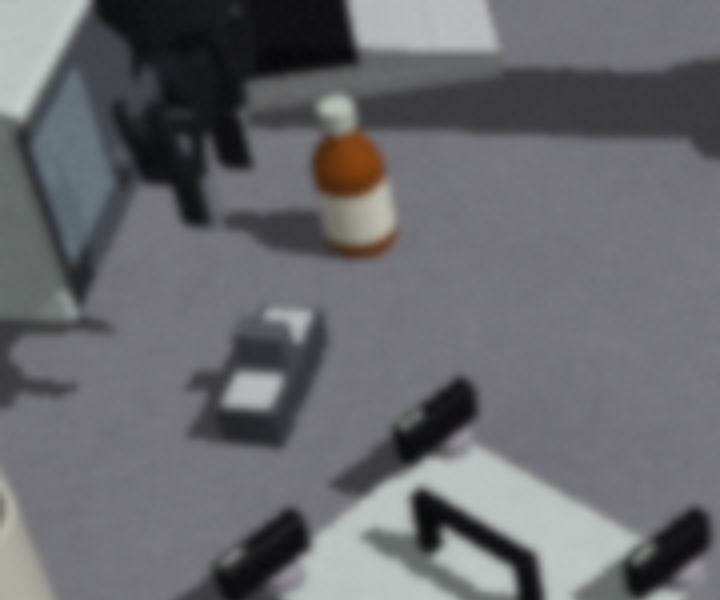

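The open fingers hang above module C in the scene crop, tips at about (190,215) and module at (270,370), which fits with them straight above it. Descending to grasp.

Call:
step_arm:
  linear:
    - [0,0.001,0.03]
    - [0,0.001,0.055]
    - [0,0.001,0.075]
    - [0,0.001,0.087]
    - [0,0.001,0.087]
  rotation:
    - [0,0,0]
    - [0,0,0]
    - [0,0,0]
    - [0,0,0]
    - [0,0,0]

```text
time_s: 2.2
position: [0.4571, -0.3861, 0.0534]
tool_rot: [-0.002, 0.602, 0.798, -0.0]
ft_force: [-0.6, 0.0, -0.3]
width: 0.0514
grip_force: 0.0
```

Call:
step_arm:
  linear:
    - [0,0,0]
    - [0,0,0]
    - [0,0,0]
    - [0,0,0]
  rotation:
    - [0,0,0]
    - [0,0,0]
    - [0,0,0]
    - [0,0,0]
  hand: 1

```text
time_s: 2.53
position: [0.4591, -0.3875, 0.0568]
tool_rot: [0.001, 0.602, 0.798, -0.0]
ft_force: [0.9, -0.6, -0.1]
width: 0.0029
grip_force: 0.0
```

Call:
step_arm:
  linear:
    - [0,0,-0.03]
    - [0,0,-0.07]
    - [0,0,-0.11]
    - [0,0,-0.14]
  rotation:
    - [0,0,0]
    - [0,0,0]
    - [0,0,0]
    - [0,0,0]

```text
time_s: 2.87
position: [0.4594, -0.3874, 0.1996]
tool_rot: [0.002, 0.602, 0.798, 0.0]
ft_force: [0.4, -1.3, 0.2]
width: -0.0002
grip_force: 0.0
```

```bash
python3 - <<'E'
from h import *
a=np.radians(7.8);c,s=np.cos(a),np.sin(a)
for y in(-.054,0,.054): print(np.round([.548-s*y,.1805+c*y],4))
go([.5551,.127,.19],97.8)
E
```

```text
[0.5553 0.127 ]
[0.548  0.1805]
[0.5407 0.234 ]
pos [ 0.4594 -0.3874  0.1996] lin [0.4683 0.2334 0.0086] rot [0.2  0.2  8.16] q7 0.7 F [ 0.4 -1.3  0.2] t 2.87
```

The gripper closed on nothing, so I'll look again.

```bash
cat >> h.py <<'E'
def mods(n,I,b,z=.03):
    x0,y0,x1,y1=b;a=cv2.resize(I[y0:y1,x0:x1],None,fx=4,fy=4,interpolation=cv2.INTER_CUBIC)
    hsv=cv2.cvtColor(a,cv2.COLOR_BGR2HSV);m=((hsv[:,:,2]>150)&(hsv[:,:,1]<45)).astype('uint8')
    N,l,s,ce=cv2.connectedComponentsWithStats(m);P=[onz(n,(ce[k]+.5)/4-.5+[x0,y0],z)[:2] for k in range(1,N) if 300<s[k,4]<4000]
    for i in range(len(P)):
        for j in range(i):
            v=P[i]-P[j]
            if .055<np.linalg.norm(v)<.075: print(n,((P[i]+P[j])/2).round(4),np.linalg.norm(v).round(4),'yaw',((np.degrees(np.arctan2(v[1],v[0]))+90)%180-90).round(1))
E
python3 - <<'E'
from h import *
print('tip',pix('scene',[.4594,-.3874,.18]),pix('top',[.4594,-.3874,.2]))
for n in('top','scene'):
    I=robot.snapshot(n)[:,:,::-1].copy();cv2.imwrite(f'pics/{n}2.png',I)
    if n=='top':mods(n,I,(400,190,520,320));mods(n,I,(165,190,212,290))
    else:mods(n,I,(120,150,230,260));mods(n,I,(460,240,530,370))
a=cv2.imread('pics/top2.png')[180:330,370:570];b=cv2.imread('pics/scene2.png')[100:250,80:280]
cv2.imwrite('pics/c2.png',cv2.resize(np.hstack([a,b]),(800,300),interpolation=cv2.INTER_CUBIC))
E
```

```text
tip [171.70987425 139.36148577] [464.95182038 243.97029434]
top [ 0.4569 -0.3863] 0.0619 yaw 16.7
top [0.5645 0.3736] 0.0619 yaw 12.1
top [0.417  0.3804] 0.0621 yaw 6.1
scene [ 0.4525 -0.3845] 0.0685 yaw 14.2
scene [0.412 0.381] 0.0694 yaw 6.9
scene [0.561  0.3744] 0.0667 yaw 12.5
```

View pics/c2.png

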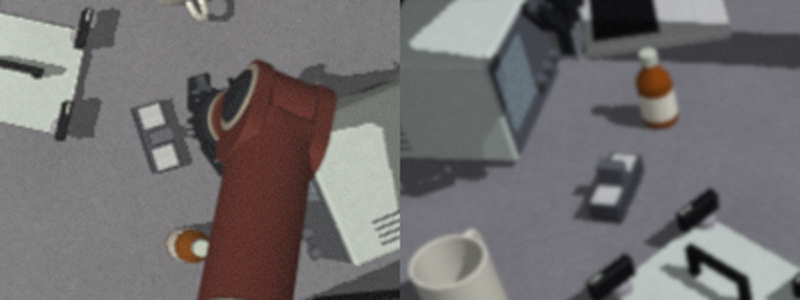

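```bash
python3 - <<'E'
from h import *
out=[]
for n,b in(('top',(420,190,520,290)),('scene',(130,70,230,170))):
    I=cv2.imread(f'pics/{n}2.png');x0,y0,x1,y1=b;f=4
    a=cv2.resize(I[y0:y1,x0:x1],None,fx=f,fy=f,interpolation=cv2.INTER_CUBIC);a=cv2.convertScaleAbs(a,alpha=1.6,beta=20)
    for z,c in((.18,(0,255,0)),(.2,(255,0,0)),(.25,(0,0,255))):
        p=(pix(n,[.4594,-.3874,z])-[x0,y0]+.5)*f;cv2.circle(a,tuple(int(v) for v in p),4,c,-1)
    out.append(a)
cv2.imwrite('pics/c3.png',np.hstack(out))
print(pix('top',[0,0,0]),pix('top',[0,0,.3]),pix('scene',[0,0,0]),robot.get_obs()['q'])
E
```

```text
[317.09370961 407.77441791] [315.77467833 441.05763299] [388.81383933 137.12256555] [ 0.92157619  0.58409125 -0.4225841   1.59590228  0.2723866   1.00525183
  0.69576855]
```

View pics/c3.png

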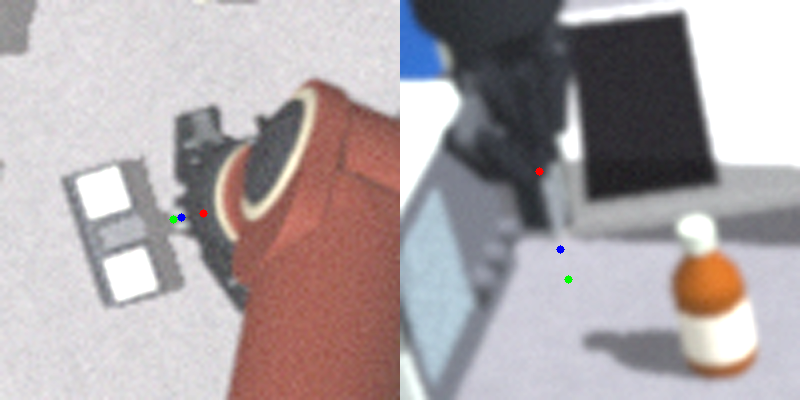

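The module is unmoved. In the scene view the closed tips sit about 20 mm higher than the reported pose implies, so the fingers closed above the tab. I'll open, go back down, then feel downward in small steps.

Call:
step_arm:
  linear:
    - [-0.0005,0,0.03]
    - [-0.001,0,0.06]
    - [-0.001,-0.001,0.1]
    - [-0.001,-0.001,0.13]
    - [-0.001,-0.001,0.142]
  rotation:
    - [0,0,0]
    - [0,0,0]
    - [0,0,0]
    - [0,0,0]
    - [0,0,0]
  hand: -0.2

```text
time_s: 3.38
position: [0.4543, -0.3864, 0.0488]
tool_rot: [-0.004, 0.602, 0.798, -0.0]
ft_force: [-0.6, 0.4, -0.5]
width: 0.0517
grip_force: 0.0
```

Call:
step_arm:
  linear:
    - [0,0,0.002]
    - [0,0,0.004]
  rotation:
    - [0,0,0]
    - [0,0,0]

```text
time_s: 3.55
position: [0.4582, -0.3883, 0.0498]
tool_rot: [0.0, 0.602, 0.798, 0.0]
ft_force: [0.4, 0.4, 0.3]
width: 0.0516
grip_force: 0.0
```

Call:
step_arm:
  linear:
    - [0,0,0.002]
    - [0,0,0.003]
  rotation:
    - [0,0,0]
    - [0,0,0]

```text
time_s: 3.72
position: [0.459, -0.389, 0.0483]
tool_rot: [0.002, 0.602, 0.798, 0.0]
ft_force: [-0.3, 0.1, -0.1]
width: 0.0513
grip_force: 0.0
```

```bash
python3 - <<'E'
from h import *
go([.457,-.386,.053],106.2)
out=[]
for n,b in(('top',(420,190,520,290)),('scene',(130,120,230,220))):
    I=robot.snapshot(n)[:,:,::-1].copy();x0,y0,x1,y1=b
    out.append(cv2.convertScaleAbs(cv2.resize(I[y0:y1,x0:x1],None,fx=4,fy=4,interpolation=cv2.INTER_CUBIC),alpha=1.6,beta=20))
cv2.imwrite('pics/c4.png',np.hstack(out))
E
```

```text
pos [ 0.459  -0.389   0.0483] lin [ 0.0034 -0.0011 -0.0048] rot [ 0.14  0.18 -0.24] q7 0.61 F [-0.3  0.1 -0.1] t 3.72
```

View pics/c4.png

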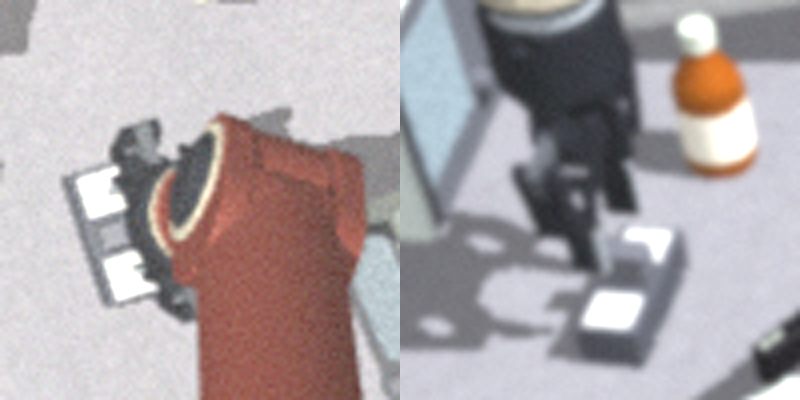

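```bash
python3 - <<'E'
from h import *
from scipy.optimize import least_squares
f=lambda X:np.r_[pix('scene',X)-[168.2,129.2],pix('top',X)-[464.5,245.5]]
r=least_squares(f,[.46,-.39,.2]);print(r.x,r.fun)
for z in(.03,.04,.05,.06,.07):
    p=pix('scene',[.458,-.388,z]);print(z,(p-[130,120])*4+[400,0], onz('scene',[181.5,179.5],z))
E
```

```text
[ 0.45748723 -0.38774587  0.20574881] [ 1.29402177  0.04038398  1.22026888 -0.90238535]
0.03 [621.3461328  276.01516073] [ 0.43106576 -0.41824791  0.03      ]
0.04 [618.06349925 263.82967601] [ 0.44022018 -0.40935971  0.04      ]
0.05 [614.73992572 251.49221769] [ 0.4493746  -0.40047151  0.05      ]
0.06 [611.37464149 238.99992487] [ 0.45852903 -0.3915833   0.06      ]
0.07 [607.96685643 226.3498644 ] [ 0.46768345 -0.3826951   0.07      ]
```

Triangulation puts the tips about 25 mm above where the report implies, with the lateral position right. I'll go 18 mm lower in steps, watching the force.

Call:
step_arm:
  linear:
    - [0.002,-0.001,0.004]
    - [0.002,-0.001,0.009]
    - [0.002,-0.001,0.009]
  rotation:
    - [0,0,0]
    - [0,0,0]
    - [0,0,0]

```text
time_s: 4.07
position: [0.4553, -0.3861, 0.0367]
tool_rot: [-0.001, 0.602, 0.798, -0.0]
ft_force: [-0.3, 0.2, -1.0]
width: 0.0514
grip_force: 0.0
```

Call:
step_arm:
  linear:
    - [0,0,0.004]
    - [0,0,0.008]
    - [0,0,0.008]
  rotation:
    - [0,0,0]
    - [0,0,0]
    - [0,0,0]

```text
time_s: 4.32
position: [0.4556, -0.3862, 0.0284]
tool_rot: [-0.001, 0.602, 0.798, 0.0]
ft_force: [0.7, 0.4, -0.5]
width: 0.0516
grip_force: 0.0
```

Call:
step_arm:
  linear:
    - [0,0,0]
    - [0,0,0]
    - [0,0,0]
    - [0,0,0]
    - [0,0,0]
  rotation:
    - [0,0,0]
    - [0,0,0]
    - [0,0,0]
    - [0,0,0]
    - [0,0,0]
  hand: 1

```text
time_s: 4.73
position: [0.4564, -0.3866, 0.0297]
tool_rot: [0.0, 0.602, 0.798, 0.0]
ft_force: [0.3, 0.4, 2.0]
width: 0.0164
grip_force: 61.2
```

Gripped at 16 mm width. Lifting and carrying to slot 0.

Call:
step_arm:
  linear:
    - [0,0,-0.03]
    - [0,0,-0.065]
    - [0,0,-0.1]
    - [0,0,-0.12]
    - [0,0,-0.12]
  rotation:
    - [0,0,0]
    - [0,0,0]
    - [0,0,0]
    - [0,0,0]
    - [0,0,0]

```text
time_s: 5.15
position: [0.4587, -0.388, 0.1541]
tool_rot: [0.005, 0.602, 0.798, 0.0]
ft_force: [1.0, -0.2, -3.1]
width: 0.0163
grip_force: 60.6
```

```bash
python3 - <<'E'
from h import *
go([.5553,.127,.15],97.8)
E
```

```text
pos [ 0.4587 -0.388   0.1541] lin [0.4687 0.2344 0.0019] rot [0.37 0.4  8.15] q7 0.67 F [ 1.  -0.2 -3.1] t 5.15
```

Call:
step_arm:
  linear:
    - [0.031,0.0155,0]
    - [0.062,0.031,0]
    - [0.093,0.0465,0]
    - [0.124,0.062,0]
    - [0.156,0.078,0]
  rotation:
    - [0,0,0]
    - [0,0,0]
    - [0,0,0]
    - [0,0,0]
    - [0,0,0]

```text
time_s: 5.57
position: [0.4865, -0.2136, 0.1474]
tool_rot: [-0.002, 0.602, 0.798, -0.001]
ft_force: [1.1, 0.1, -3.0]
width: 0.0161
grip_force: 60.5
```

Call:
step_arm:
  linear:
    - [0.031,0.0155,0]
    - [0.062,0.031,0]
    - [0.093,0.0465,0]
    - [0.124,0.062,0]
    - [0.156,0.078,0]
  rotation:
    - [0,0,0]
    - [0,0,0]
    - [0,0,0]
    - [0,0,0]
    - [0,0,0]

```text
time_s: 5.98
position: [0.5186, -0.0426, 0.1475]
tool_rot: [-0.002, 0.602, 0.798, -0.001]
ft_force: [0.2, -0.7, -3.2]
width: 0.0164
grip_force: 60.6
```

Call:
step_arm:
  linear:
    - [0.031,0.0155,0]
    - [0.062,0.031,0]
    - [0.093,0.0465,0]
    - [0.124,0.062,0]
    - [0.156,0.078,0]
  rotation:
    - [0,0,2]
    - [0,0,4]
    - [0,0,6]
    - [0,0,8]
    - [0,0,8]

```text
time_s: 6.4
position: [0.5508, 0.1285, 0.1473]
tool_rot: [-0.001, 0.657, 0.754, -0.002]
ft_force: [0.6, -0.5, -3.9]
width: 0.0163
grip_force: 60.5
```

Call:
step_arm:
  linear:
    - [0,0,0]
    - [0,0,0]
  rotation:
    - [0,0,0]
    - [0,0,0]

```text
time_s: 6.57
position: [0.5506, 0.1315, 0.1475]
tool_rot: [-0.002, 0.654, 0.757, -0.001]
ft_force: [0.1, -1.0, -3.4]
width: 0.0162
grip_force: 60.5
```

```bash
python3 - <<'E'
from h import *
go([.5553,.127,.15],97.8)
I=robot.snapshot('scene')[:,:,::-1].copy();J=robot.snapshot('top')[:,:,::-1].copy()
cv2.imwrite('pics/s5.png',np.hstack([cv2.resize(I[160:360,320:520],(400,400)),cv2.resize(J[140:290,180:330],(400,400))]))
E
```

```text
pos [0.5506 0.1315 0.1475] lin [-0.0051  0.004  -0.0025] rot [-0.2  -0.1   0.56] q7 -0.37 F [ 0.1 -1.  -3.4] t 6.57
```

View pics/s5.png

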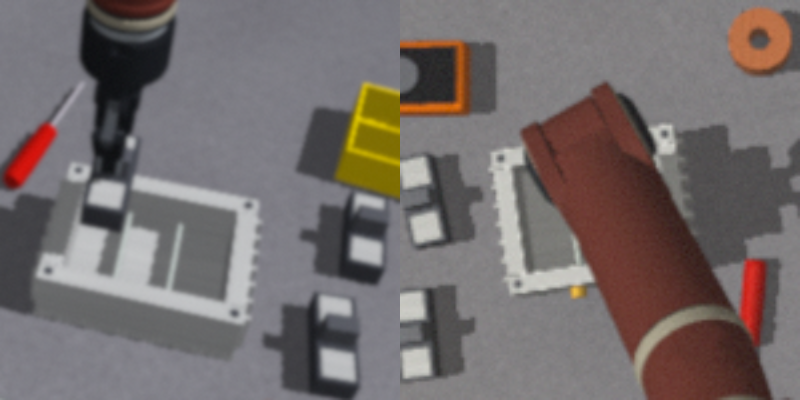

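Module C hangs over slot 0 in the scene crop, front pad at (105,195). I'll check its position numerically from that pad.

```bash
cat >> h.py <<'E'
def pad(n,I,p,z,w=14,t=150):
    x,y=int(p[0]),int(p[1]);a=cv2.resize(I[y-w:y+w,x-w:x+w],None,fx=4,fy=4,interpolation=cv2.INTER_CUBIC)
    N,l,s,ce=cv2.connectedComponentsWithStats((a.min(2)>t).astype('uint8'));k=l[2*w*2,2*w*2]
    return s[k].tolist(),onz(n,(ce[k]+.5)/4-.5+[x-w,y-w],z).round(4)
E
python3 - <<'E'
from h import *
I=robot.snapshot('scene')[:,:,::-1].copy()
for t in(140,160,180):print(pad('scene',I,(372,257),.148,t=t))
o,r=tool();x=-r.apply([0,1,0]);print(o['position'],o['position']+.031*x,o['position']-.031*x,r.apply([0,1,0]))
E
```

```text
([13, 26, 73, 56, 3115], array([0.582 , 0.1336, 0.148 ]))
([15, 28, 69, 52, 2703], array([0.582 , 0.1336, 0.148 ]))
([18, 31, 63, 45, 2132], array([0.5818, 0.1336, 0.148 ]))
[0.55132054 0.12568171 0.14787956] [0.52061215 0.12144109 0.14799015] [0.58202892 0.12992232 0.14776897] [ 0.99059308  0.13679413 -0.0035674 ]
```

Position is good to within 2 mm. Lowering and releasing.

Call:
step_arm:
  linear:
    - [-0.001,0.001,0.03]
    - [-0.001,0.001,0.06]
    - [-0.001,0.001,0.085]
    - [-0.001,0.001,0.1]
    - [-0.001,0.001,0.106]
  rotation:
    - [0,0,0]
    - [0,0,0]
    - [0,0,0]
    - [0,0,0]
    - [0,0,0]

```text
time_s: 7.13
position: [0.5513, 0.1239, 0.0403]
tool_rot: [-0.001, 0.657, 0.754, -0.003]
ft_force: [-0.9, -0.5, -3.6]
width: 0.0162
grip_force: 60.5
```

Call:
step_arm:
  linear:
    - [0,0,0.003]
    - [0,0,0.006]
    - [0,0,0.006]
  rotation:
    - [0,0,0]
    - [0,0,0]
    - [0,0,0]

```text
time_s: 7.38
position: [0.5541, 0.1266, 0.038]
tool_rot: [0.0, 0.657, 0.754, 0.001]
ft_force: [0.8, 0.3, -2.4]
width: 0.0165
grip_force: 60.5
```

Call:
step_arm:
  linear:
    - [0,0,0]
    - [0,0,0]
    - [0,0,0]
  rotation:
    - [0,0,0]
    - [0,0,0]
    - [0,0,0]
  hand: 0.1

```text
time_s: 7.63
position: [0.5547, 0.1274, 0.0389]
tool_rot: [0.001, 0.656, 0.755, 0.001]
ft_force: [0.7, 0.0, 0.7]
width: 0.0387
grip_force: 0.0
```

Call:
step_arm:
  linear:
    - [0,0,-0.03]
    - [0,0,-0.06]
    - [0,0,-0.09]
    - [0,0,-0.12]
  rotation:
    - [0,0,0]
    - [0,0,0]
    - [0,0,0]
    - [0,0,0]

```text
time_s: 7.97
position: [0.5536, 0.1272, 0.1597]
tool_rot: [0.0, 0.656, 0.755, 0.001]
ft_force: [0.9, -0.3, -0.6]
width: 0.0386
grip_force: 0.0
```

```bash
python3 - <<'E'
from h import *
I=robot.snapshot('scene')[:,:,::-1].copy();mods('scene',I,(460,240,530,370));mods('scene',I,(335,240,400,320),.036)
go([.564,.3735,.12],102)
E
```

```text
scene [0.412 0.381] 0.0693 yaw 6.8
scene [0.561  0.3744] 0.0667 yaw 12.6
pos [0.5576 0.1287 0.1661] lin [0.2415 0.0397 0.0471] rot [ 0.8  -0.07 -4.03] q7 -0.36 F [0.7 0.5 3.4] t 8.02
```

Call:
step_arm:
  linear:
    - [0.035,0.006,0]
    - [0.07,0.012,0]
    - [0.105,0.018,0]
    - [0.14,0.024,0]
    - [0.175,0.029,0]
  rotation:
    - [0,0,0]
    - [0,0,0]
    - [0,0,0]
    - [0,0,0]
    - [0,0,0]
  hand: -0.2

```text
time_s: 8.43
position: [0.5582, 0.3061, 0.1584]
tool_rot: [0.0, 0.656, 0.754, 0.001]
ft_force: [0.8, 0.6, 0.1]
width: 0.0511
grip_force: 0.0
```

Call:
step_arm:
  linear:
    - [0.035,0.005,0.01]
    - [0.07,0.01,0.02]
    - [0.07,0.01,0.04]
    - [0.07,0.01,0.04]
    - [0.07,0.01,0.04]
  rotation:
    - [0,0,-2]
    - [0,0,-4]
    - [0,0,-4]
    - [0,0,-4]
    - [0,0,-4]

```text
time_s: 8.85
position: [0.5577, 0.3743, 0.1167]
tool_rot: [0.0, 0.629, 0.777, -0.001]
ft_force: [0.8, 0.4, 0.4]
width: 0.051
grip_force: 0.0
```

```bash
python3 - <<'E'
from h import *
I=robot.snapshot('scene')[:,:,::-1].copy();mods('scene',I,(460,240,530,370));mods('scene',I,(335,240,400,320),.036)
for i in range(3):go([.5635,.3738,.03],102);robot.snapshot('top')
E
```

```text
scene [0.4164 0.3735] 0.0749 yaw 10.0
scene [0.5611 0.3743] 0.0667 yaw 12.6
pos [0.5589 0.3738 0.1179] lin [-0.0009  0.0044  0.0879] rot [ 0.04  0.07 -0.11] q7 -0.65 F [ 0.6 -0.1  0.1] t 8.9
pos [0.5595 0.3737 0.1187] lin [-0.0007  0.0037  0.0887] rot [ 0.13  0.03 -0.16] q7 -0.65 F [ 0.4 -0.2  0.1] t 8.95
pos [0.5598 0.3737 0.119 ] lin [-0.0007  0.0034  0.089 ] rot [ 0.16  0.01 -0.18] q7 -0.65 F [ 0.1 -0.4 -1. ] t 9.0
```

Call:
step_arm:
  linear:
    - [0,0.004,0.03]
    - [0,0.004,0.055]
    - [0,0.004,0.075]
    - [0,0.004,0.088]
    - [0,0.004,0.088]
  rotation:
    - [0,0,0]
    - [0,0,0]
    - [0,0,0]
    - [0,0,0]
    - [0,0,0]

```text
time_s: 9.47
position: [0.5611, 0.3737, 0.0271]
tool_rot: [-0.0, 0.63, 0.777, -0.002]
ft_force: [-0.4, 0.5, -0.3]
width: 0.0515
grip_force: 0.0
```

Call:
step_arm:
  linear:
    - [0,0,0]
    - [0,0,0]
    - [0,0,0]
    - [0,0,0]
    - [0,0,0]
  rotation:
    - [0,0,0]
    - [0,0,0]
    - [0,0,0]
    - [0,0,0]
    - [0,0,0]
  hand: 1

```text
time_s: 9.88
position: [0.5633, 0.3768, 0.0318]
tool_rot: [0.001, 0.63, 0.777, 0.002]
ft_force: [0.2, -0.7, 6.6]
width: 0.0162
grip_force: 62.7
```

Call:
step_arm:
  linear:
    - [0,0,-0.03]
    - [0,0,-0.065]
    - [0,0,-0.1]
    - [0,0,-0.12]
    - [0,0,-0.12]
  rotation:
    - [0,0,0]
    - [0,0,0]
    - [0,0,0]
    - [0,0,0]
    - [0,0,0]

```text
time_s: 10.3
position: [0.5644, 0.3781, 0.1553]
tool_rot: [0.001, 0.63, 0.777, 0.005]
ft_force: [1.6, -0.3, -2.3]
width: 0.0162
grip_force: 61.7
```

```bash
python3 - <<'E'
from h import *
I=robot.snapshot('top')[:,:,::-1].copy()
for i in range(2):go([.5407,.234,.15],97.8);robot.snapshot('scene')
E
```

```text
pos [0.563  0.3768 0.152 ] lin [-0.1351 -0.0514  0.0014] rot [ 0.27 -0.14  4.16] q7 -0.63 F [ 0.3 -0.3 -3. ] t 10.35
pos [0.5616 0.3754 0.1493] lin [-0.134  -0.0498 -0.0007] rot [-0.02  0.03  4.17] q7 -0.63 F [-0.9 -2.  -4.1] t 10.4
```

Call:
step_arm:
  linear:
    - [-0.03,-0.011,0]
    - [-0.06,-0.022,0]
    - [-0.09,-0.033,0]
    - [-0.12,-0.044,0]
    - [-0.134,-0.05,0]
  rotation:
    - [0,0,1]
    - [0,0,2]
    - [0,0,3]
    - [0,0,4]
    - [0,0,4]

```text
time_s: 10.87
position: [0.5392, 0.2268, 0.1462]
tool_rot: [0.0, 0.658, 0.753, -0.005]
ft_force: [1.4, -0.9, -3.1]
width: 0.0164
grip_force: 61.6
```

Call:
step_arm:
  linear:
    - [0,0,0]
    - [0,0,0]
    - [0,0,0]
  rotation:
    - [0,0,0]
    - [0,0,0]
    - [0,0,0]

```text
time_s: 11.12
position: [0.54, 0.2353, 0.148]
tool_rot: [-0.001, 0.656, 0.755, -0.001]
ft_force: [0.1, 1.0, -3.6]
width: 0.0165
grip_force: 61.6
```

```bash
python3 - <<'E'
from h import *
I=robot.snapshot('scene')[:,:,::-1].copy();cv2.imwrite('pics/s6.png',I)
P=pix('scene',[.5407+.0307,.234+.0042,.149]);print(P,pad('scene',I,P,.149))
print('want (scene frame)',.5377+.0307,.2348+.0042)
for i in range(2):go([.5407,.234,.15],97.8);robot.snapshot('top')
E
```

```text
[427.12069045 269.10176682] ([21, 35, 71, 56, 3148], array([0.5739, 0.2386, 0.149 ]))
want (scene frame) 0.5683999999999999 0.23900000000000002
pos [0.5401 0.236  0.1484] lin [-0.0021  0.0003 -0.0016] rot [-0.1  -0.08  0.29] q7 -0.54 F [-0.3  0.7 -1.7] t 11.17
pos [0.5402 0.2362 0.1486] lin [-0.0023  0.0002 -0.0014] rot [-0.08 -0.07  0.31] q7 -0.54 F [ 0.  -0.2 -2.7] t 11.22
```

Call:
step_arm:
  linear:
    - [-0.001,-0.002,0.03]
    - [-0.001,-0.002,0.06]
    - [-0.001,-0.002,0.085]
    - [-0.001,-0.002,0.1]
    - [-0.001,-0.002,0.106]
  rotation:
    - [0,0,0]
    - [0,0,0]
    - [0,0,0]
    - [0,0,0]
    - [0,0,0]

```text
time_s: 11.68
position: [0.5371, 0.2333, 0.0404]
tool_rot: [-0.001, 0.656, 0.755, -0.002]
ft_force: [-0.5, 0.2, -3.2]
width: 0.0166
grip_force: 61.6
```

Call:
step_arm:
  linear:
    - [0,0,0.004]
    - [0,0,0.008]
    - [0,0,0.008]
  rotation:
    - [0,0,0]
    - [0,0,0]
    - [0,0,0]

```text
time_s: 11.93
position: [0.5394, 0.2343, 0.0378]
tool_rot: [0.0, 0.656, 0.755, 0.001]
ft_force: [-3.3, -1.4, 2.9]
width: 0.0166
grip_force: 62.5
```

Call:
step_arm:
  linear:
    - [0,0,0]
    - [0,0,0]
    - [0,0,0]
  rotation:
    - [0,0,0]
    - [0,0,0]
    - [0,0,0]
  hand: 0.1

```text
time_s: 12.18
position: [0.5403, 0.2339, 0.0367]
tool_rot: [0.001, 0.656, 0.755, 0.002]
ft_force: [0.1, -0.4, 0.6]
width: 0.0383
grip_force: 0.0
```

Call:
step_arm:
  linear:
    - [0,0,-0.03]
    - [0,0,-0.06]
    - [0,0,-0.09]
    - [0,0,-0.12]
  rotation:
    - [0,0,0]
    - [0,0,0]
    - [0,0,0]
    - [0,0,0]

```text
time_s: 12.52
position: [0.5394, 0.2333, 0.1573]
tool_rot: [0.0, 0.656, 0.755, 0.001]
ft_force: [0.6, 0.4, -0.6]
width: 0.0381
grip_force: 0.0
```

```bash
python3 - <<'E'
from h import *
I=robot.snapshot('scene')[:,:,::-1].copy();mods('scene',I,(460,240,530,370));cv2.imwrite('pics/s7.png',I)
for i in range(2):go([.416,.3803,.12],96);robot.snapshot('top')
E
```

```text
scene [0.4121 0.381 ] 0.0692 yaw 6.8
pos [0.543  0.2355 0.1639] lin [ 0.1608 -0.1063  0.0432] rot [ 0.75 -0.27  1.95] q7 -0.54 F [2.1 1.  3.2] t 12.57
pos [0.5428 0.2355 0.1616] lin [ 0.1607 -0.1061  0.041 ] rot [ 0.72 -0.27  1.95] q7 -0.54 F [ 0.4  0.1 -0.8] t 12.62
```

Call:
step_arm:
  linear:
    - [0.03,-0.02,0]
    - [0.06,-0.04,0]
    - [0.09,-0.06,0]
    - [0.12,-0.08,0]
    - [0.15,-0.1,0]
  rotation:
    - [0,0,0]
    - [0,0,0]
    - [0,0,0]
    - [0,0,0]
    - [0,0,0]
  hand: -0.2

```text
time_s: 13.08
position: [0.4177, 0.3683, 0.1544]
tool_rot: [-0.0, 0.656, 0.754, -0.001]
ft_force: [1.0, -0.1, -0.5]
width: 0.0512
grip_force: 0.0
```

Call:
step_arm:
  linear:
    - [0.01,-0.006,0.01]
    - [0.01,-0.006,0.03]
    - [0.01,-0.006,0.04]
    - [0.01,-0.006,0.04]
    - [0.01,-0.006,0.04]
  rotation:
    - [0,0,1]
    - [0,0,2]
    - [0,0,2]
    - [0,0,2]
    - [0,0,2]

```text
time_s: 13.5
position: [0.4122, 0.3755, 0.1144]
tool_rot: [0.0, 0.67, 0.743, -0.001]
ft_force: [1.5, 0.2, 0.7]
width: 0.0512
grip_force: 0.0
```

```bash
python3 - <<'E'
from h import *
for i in range(2):go([.4155,.3803,.03],96);I=robot.snapshot('scene')[:,:,::-1].copy()
mods('scene',I,(460,240,530,370))
E
```

```text
pos [0.4122 0.3755 0.1144] lin [0.0047 0.0039 0.0843] rot [-0.1   0.13 -0.1 ] q7 -0.93 F [1.5 0.2 0.7] t 13.5
pos [0.4127 0.376  0.1152] lin [0.004  0.0032 0.0852] rot [-0.01  0.04 -0.13] q7 -0.93 F [ 0.5 -0.2 -0.7] t 13.55
scene [0.412 0.381] 0.0694 yaw 6.8
```

Call:
step_arm:
  linear:
    - [0.004,0.003,0.03]
    - [0.004,0.003,0.055]
    - [0.004,0.003,0.075]
    - [0.004,0.003,0.086]
    - [0.004,0.003,0.086]
  rotation:
    - [0,0,0]
    - [0,0,0]
    - [0,0,0]
    - [0,0,0]
    - [0,0,0]

```text
time_s: 14.02
position: [0.4141, 0.3798, 0.0278]
tool_rot: [0.0, 0.67, 0.743, -0.002]
ft_force: [0.6, -0.5, -0.6]
width: 0.0513
grip_force: 0.0
```

Call:
step_arm:
  linear:
    - [0,0,0]
    - [0,0,0]
    - [0,0,0]
    - [0,0,0]
    - [0,0,0]
  rotation:
    - [0,0,0]
    - [0,0,0]
    - [0,0,0]
    - [0,0,0]
    - [0,0,0]
  hand: 1

```text
time_s: 14.43
position: [0.4155, 0.3821, 0.0313]
tool_rot: [0.0, 0.669, 0.743, 0.002]
ft_force: [0.3, -0.8, 6.7]
width: 0.0163
grip_force: 61.0
```

Call:
step_arm:
  linear:
    - [0,0,-0.03]
    - [0,0,-0.065]
    - [0,0,-0.1]
    - [0,0,-0.125]
    - [0,0,-0.125]
  rotation:
    - [0,0,0]
    - [0,0,0]
    - [0,0,0]
    - [0,0,0]
    - [0,0,0]

```text
time_s: 14.85
position: [0.4167, 0.384, 0.1602]
tool_rot: [0.0, 0.669, 0.743, 0.006]
ft_force: [0.4, 1.0, -2.8]
width: 0.0164
grip_force: 60.0
```

```bash
python3 - <<'E'
from h import *
for i in range(2):robot.snapshot('scene');go([.548,.1805,.15],97.8)
E
```

```text
pos [0.4156 0.3824 0.1573] lin [-0.2146  0.1107  0.007 ] rot [ 0.3  -0.23 -1.84] q7 -0.91 F [-0.7  0.3 -3.6] t 14.9
pos [0.4144 0.3808 0.1549] lin [-0.2131  0.112   0.005 ] rot [ 0.05 -0.01 -1.84] q7 -0.91 F [-1.5 -0.6 -4.1] t 14.95
```

Call:
step_arm:
  linear:
    - [-0.035,0.018,0]
    - [-0.07,0.036,0]
    - [-0.105,0.054,0]
    - [-0.14,0.073,0]
    - [-0.175,0.092,0]
  rotation:
    - [0,0,0]
    - [0,0,0]
    - [0,0,0]
    - [0,0,0]
    - [0,0,0]

```text
time_s: 15.37
position: [0.5232, 0.2139, 0.1518]
tool_rot: [-0.001, 0.669, 0.743, -0.003]
ft_force: [0.8, 0.7, -2.5]
width: 0.0161
grip_force: 59.9
```

Call:
step_arm:
  linear:
    - [-0.025,0.013,0]
    - [-0.037,0.02,0]
    - [-0.037,0.02,0]
    - [-0.037,0.02,0]
    - [-0.037,0.02,0]
  rotation:
    - [0,0,-1]
    - [0,0,-2]
    - [0,0,-2]
    - [0,0,-2]
    - [0,0,-2]

```text
time_s: 15.78
position: [0.5459, 0.1832, 0.1529]
tool_rot: [-0.002, 0.656, 0.755, -0.001]
ft_force: [-0.4, 0.4, -3.3]
width: 0.0163
grip_force: 59.9
```

```bash
python3 - <<'E'
from h import *
I=robot.snapshot('scene')[:,:,::-1].copy();cv2.imwrite('pics/s8.png',I)
P=pix('scene',[.548+.0307,.1805+.0042,.152]);print(P,pad('scene',I,P,.152))
print('want (scene frame)',.545+.0307,.1813+.0042)
for i in range(2):go([.548,.1805,.15],97.8);robot.snapshot('top')
E
```

```text
[397.46838212 261.72135948] ([30, 35, 72, 55, 3056], array([0.5776, 0.1878, 0.152 ]))
want (scene frame) 0.5757 0.1855
pos [0.5459 0.1839 0.1534] lin [-0.0036  0.0016  0.0034] rot [-0.17 -0.07  0.35] q7 -0.46 F [-0.8 -0.3 -3.5] t 15.83
pos [0.5462 0.184  0.1538] lin [-0.0037  0.0013  0.0037] rot [-0.12 -0.06  0.37] q7 -0.46 F [-0.1  1.1 -3.2] t 15.88
```

Call:
step_arm:
  linear:
    - [-0.0025,0,0.03]
    - [-0.0025,0,0.06]
    - [-0.0025,0,0.09]
    - [-0.0025,0,0.105]
    - [-0.0025,0,0.11]
  rotation:
    - [0,0,0]
    - [0,0,0]
    - [0,0,0]
    - [0,0,0]
    - [0,0,0]

```text
time_s: 16.35
position: [0.5455, 0.1797, 0.0415]
tool_rot: [-0.002, 0.655, 0.755, -0.003]
ft_force: [-0.6, -0.5, -2.8]
width: 0.0163
grip_force: 59.8
```

Call:
step_arm:
  linear:
    - [0,0,0.004]
    - [0,0,0.008]
    - [0,0,0.008]
  rotation:
    - [0,0,0]
    - [0,0,0]
    - [0,0,0]

```text
time_s: 16.6
position: [0.5491, 0.1806, 0.0377]
tool_rot: [0.0, 0.656, 0.755, 0.001]
ft_force: [0.2, 0.4, -1.9]
width: 0.0167
grip_force: 59.9
```

Call:
step_arm:
  linear:
    - [0,0,0]
    - [0,0,0]
    - [0,0,0]
  rotation:
    - [0,0,0]
    - [0,0,0]
    - [0,0,0]
  hand: 0.1

```text
time_s: 16.85
position: [0.5494, 0.1799, 0.0377]
tool_rot: [0.001, 0.656, 0.754, 0.001]
ft_force: [-0.3, -0.1, 0.7]
width: 0.0383
grip_force: 0.0
```

Call:
step_arm:
  linear:
    - [0,0,-0.03]
    - [0,0,-0.06]
    - [0,0,-0.09]
    - [0,0,-0.12]
  rotation:
    - [0,0,0]
    - [0,0,0]
    - [0,0,0]
    - [0,0,0]

```text
time_s: 17.18
position: [0.5484, 0.1795, 0.1585]
tool_rot: [0.0, 0.656, 0.755, 0.001]
ft_force: [-0.1, 0.2, -0.7]
width: 0.0385
grip_force: 0.0
```

```bash
python3 - <<'E'
from h import *
robot.snapshot('top')
go([.559,-.1735,.2],76.7)
E
```

```text
pos [0.5522 0.1814 0.1649] lin [-0.3523 -0.0419 -0.0367] rot [ 0.72 -0.31 21.25] q7 -0.46 F [1.9 0.6 3.1] t 17.23
```

Call:
step_arm:
  linear:
    - [-0.036,-0.004,0]
    - [-0.072,-0.008,0]
    - [-0.108,-0.013,0]
    - [-0.144,-0.017,0]
    - [-0.18,-0.021,0]
  rotation:
    - [0,0,0]
    - [0,0,0]
    - [0,0,0]
    - [0,0,0]
    - [0,0,0]
  hand: -0.2

```text
time_s: 17.65
position: [0.5526, -0.0034, 0.1571]
tool_rot: [0.001, 0.656, 0.755, 0.001]
ft_force: [1.0, -0.4, -0.5]
width: 0.0513
grip_force: 0.0
```

Call:
step_arm:
  linear:
    - [-0.035,-0.004,0]
    - [-0.07,-0.008,0]
    - [-0.105,-0.013,0]
    - [-0.14,-0.017,0]
    - [-0.17,-0.021,0]
  rotation:
    - [0,0,5]
    - [0,0,10]
    - [0,0,15]
    - [0,0,21]
    - [0,0,21]

```text
time_s: 18.07
position: [0.5552, -0.1761, 0.1571]
tool_rot: [0.001, 0.784, 0.62, 0.0]
ft_force: [0.3, 0.3, 0.3]
width: 0.0512
grip_force: 0.0
```

Call:
step_arm:
  linear:
    - [0,0,0.02]
    - [0,0,0.04]
    - [0,0,0.04]
  rotation:
    - [0,0,0]
    - [0,0,0]
    - [0,0,0]

```text
time_s: 18.32
position: [0.5525, -0.1735, 0.1135]
tool_rot: [-0.003, 0.783, 0.622, -0.002]
ft_force: [-0.9, 0.3, 0.1]
width: 0.0511
grip_force: 0.0
```

```bash
python3 - <<'E'
from h import *
J=robot.snapshot('scene')[:,:,::-1].copy();I=robot.snapshot('top')[:,:,::-1].copy()
cv2.imwrite('pics/t9.png',I);cv2.imwrite('pics/s9.png',J)
go([.559,-.1735,.035],76.7)
mods('top',I,(205,175,300,260),.036)
cv2.imwrite('pics/v9.png',np.hstack([cv2.resize(I[175:265,200:300],(440,396),interpolation=cv2.INTER_CUBIC),cv2.resize(J[160:320,170:315],(359,396),interpolation=cv2.INTER_CUBIC)]))
E
```

```text
pos [ 0.5551 -0.1726  0.1165] lin [-0.      0.0041  0.0815] rot [-0.04 -0.03  0.3 ] q7 -0.16 F [ 0.3 -0.1  0.4] t 18.42
top [0.555  0.1272] 0.062 yaw 8.3
top [0.5503 0.1787] 0.062 yaw 8.1
top [0.5414 0.2252] 0.0624 yaw 7.4
```

View pics/v9.png

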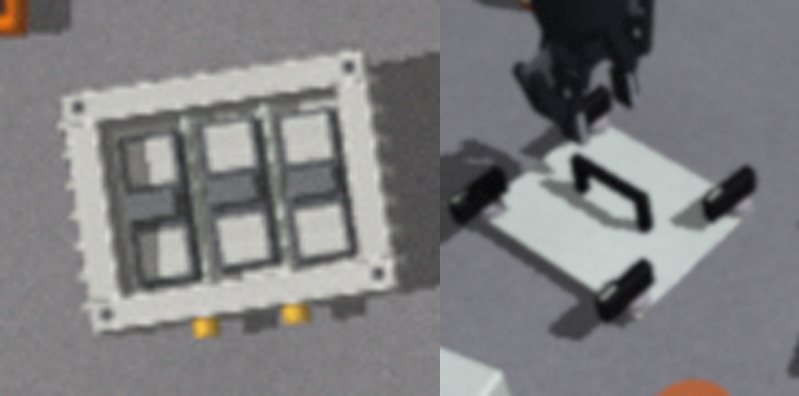

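All three modules lie flat in their slots in the top crop, tabs at about (155,203), (235,190) and (312,180). The open gripper is above the cover handle, so I'll grip it.

Call:
step_arm:
  linear:
    - [0,0.004,0.03]
    - [0,0.004,0.05]
    - [0,0.004,0.07]
    - [0,0.004,0.081]
    - [0,0.004,0.081]
  rotation:
    - [0,0,0]
    - [0,0,0]
    - [0,0,0]
    - [0,0,0]
    - [0,0,0]

```text
time_s: 18.83
position: [0.5584, -0.1731, 0.0343]
tool_rot: [-0.001, 0.782, 0.623, -0.001]
ft_force: [-0.5, 0.0, 0.4]
width: 0.0514
grip_force: 0.0
```

Call:
step_arm:
  linear:
    - [0,0,0]
    - [0,0,0]
    - [0,0,0]
    - [0,0,0]
    - [0,0,0]
  rotation:
    - [0,0,0]
    - [0,0,0]
    - [0,0,0]
    - [0,0,0]
    - [0,0,0]
  hand: 1

```text
time_s: 19.25
position: [0.5595, -0.1739, 0.0371]
tool_rot: [0.001, 0.783, 0.622, 0.0]
ft_force: [-2.3, 0.3, 6.7]
width: 0.0107
grip_force: 60.7
```

Call:
step_arm:
  linear:
    - [0,0,-0.02]
    - [0,0,-0.045]
    - [0,0,-0.07]
    - [0,0,-0.1]
    - [0,0,-0.1]
  rotation:
    - [0,0,0]
    - [0,0,0]
    - [0,0,0]
    - [0,0,0]
    - [0,0,0]

```text
time_s: 19.67
position: [0.5626, -0.1747, 0.1405]
tool_rot: [0.004, 0.783, 0.622, 0.003]
ft_force: [1.8, -0.3, -5.0]
width: 0.011
grip_force: 59.5
```

```bash
python3 - <<'E'
from h import *
for i in range(2):robot.snapshot('scene');go([.548,.1805,.15],97.8)
E
```

```text
pos [ 0.5612 -0.1744  0.1379] lin [ 0.3428 -0.0928 -0.0128] rot [  0.4    0.08 -20.84] q7 -0.16 F [ 0.1  0.8 -6.4] t 19.72
pos [ 0.559  -0.174   0.1355] lin [ 0.3429 -0.0906 -0.0146] rot [ 5.000e-02  2.000e-02 -2.084e+01] q7 -0.16 F [ 0.2 -0.1 -6.9] t 19.77
```

Call:
step_arm:
  linear:
    - [0.03,-0.008,-0.002]
    - [0.065,-0.017,-0.004]
    - [0.1,-0.027,-0.006]
    - [0.135,-0.036,-0.008]
    - [0.17,-0.045,-0.01]
  rotation:
    - [0,0,0]
    - [0,0,0]
    - [0,0,0]
    - [0,0,0]
    - [0,0,0]

```text
time_s: 20.18
position: [0.551, 0.0032, 0.1427]
tool_rot: [-0.002, 0.783, 0.622, -0.002]
ft_force: [0.3, -1.1, -7.2]
width: 0.0106
grip_force: 59.5
```

Call:
step_arm:
  linear:
    - [0.035,-0.009,0]
    - [0.07,-0.018,0]
    - [0.105,-0.028,0]
    - [0.14,-0.038,0]
    - [0.173,-0.046,0]
  rotation:
    - [0,0,-4]
    - [0,0,-8]
    - [0,0,-12]
    - [0,0,-16]
    - [0,0,-20.8]

```text
time_s: 20.6
position: [0.5449, 0.1823, 0.1425]
tool_rot: [-0.002, 0.656, 0.755, -0.003]
ft_force: [1.7, 0.3, -6.5]
width: 0.0105
grip_force: 59.5
```

Call:
step_arm:
  linear:
    - [0,0,0]
    - [0,0,0]
    - [0,0,0]
    - [0,0,0]
  rotation:
    - [0,0,0]
    - [0,0,0]
    - [0,0,0]
    - [0,0,0]

```text
time_s: 20.93
position: [0.547, 0.178, 0.1435]
tool_rot: [-0.0, 0.659, 0.752, -0.002]
ft_force: [0.2, -1.6, -7.1]
width: 0.0105
grip_force: 59.5
```

```bash
python3 - <<'E'
from h import *
J=robot.snapshot('scene')[:,:,::-1].copy();I=robot.snapshot('top')[:,:,::-1].copy()
cv2.imwrite('pics/t10.png',I);cv2.imwrite('pics/s10.png',J)
go([.548,.1805,.15],97.8)
cv2.imwrite('pics/v10.png',np.hstack([cv2.resize(I[150:270,190:310],(400,400),interpolation=cv2.INTER_CUBIC),cv2.resize(J[160:340,310:490],(400,400),interpolation=cv2.INTER_CUBIC)]))
E
```

```text
pos [0.5476 0.1785 0.1445] lin [ 0.0019  0.0006 -0.0055] rot [-0.11  0.09 -0.22] q7 -0.47 F [ 0.1 -0.3 -6.1] t 21.03
```

View pics/v10.png

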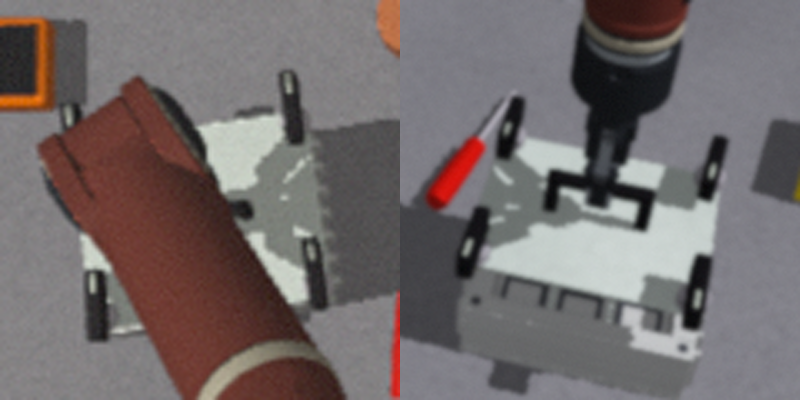

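The cover is squarely above the housing and yaw matches; knob white lines point to +x. I'll lower until the pegs are just above the rim, then measure cover edges against the rim edges.

Call:
step_arm:
  linear:
    - [0.001,0,0.012]
    - [0.002,0,0.024]
    - [0.002,0,0.035]
    - [0.002,0,0.035]
    - [0.002,0,0.035]
  rotation:
    - [0,0,0]
    - [0,0,0]
    - [0,0,0]
    - [0,0,0]
    - [0,0,0]

```text
time_s: 21.45
position: [0.5471, 0.1817, 0.1097]
tool_rot: [-0.0, 0.658, 0.753, -0.001]
ft_force: [0.4, 0.4, -6.0]
width: 0.0106
grip_force: 59.5
```

```bash
cat >> h.py <<'E'
def edge(n,I,c,yaw,side,ts,z,rng=.016):
    "offsets (mm, outward +) of the strongest bright-inside edge near nominal outline edge"
    a=np.radians(yaw);ex=np.array([np.cos(a),np.sin(a)]);ey=np.array([-np.sin(a),np.cos(a)])
    h,t=dict(px=(.078*ex,ey),mx=(-.078*ex,ey),py=(.099*ey,ex),my=(-.099*ey,ex))[side];nn=h/np.linalg.norm(h)
    g=I.astype('float32').min(2);s=np.arange(-rng,rng,.0005);out=[]
    for q in ts:
        P=np.array([pix(n,[*(np.array(c)+h+q*t+k*nn),z]) for k in s]).astype('float32')
        v=cv2.remap(g,P[None,:,0],P[None,:,1],cv2.INTER_LINEAR)[0];d=-np.gradient(cv2.GaussianBlur(v[None],(0,0),2)[0]);k=d.argmax();out.append((round(s[k]*1e3,1),int(d[k]*10)))
    return out
E
python3 - <<'E'
from h import *
J=robot.snapshot('scene')[:,:,::-1].copy();I=robot.snapshot('top')[:,:,::-1].copy();cv2.imwrite('pics/t11.png',I);cv2.imwrite('pics/s11.png',J)
o,r=tool();print(o['position'],o['ft_force'].round(1));go([.548,.1805,.1],97.8)
u=o['position'][2]-.0357+.016;print('u',u)
X=np.linspace(-.04,.04,7);Y=np.linspace(-.06,.06,7);c=(.548,.1805)
S9=cv2.imread('pics/s9.png');T9=cv2.imread('pics/t9.png')
for n,A,B in(('scene',S9,J),('top',T9,I)):
  for sd,t in(('px',Y),('mx',Y),('py',X),('my',X)):
    print(n,sd,'H',edge(n,A,c,7.8,sd,t,.066));print('       C',edge(n,B,c,7.8,sd,t,u+.005))
E
```

```text
[0.54813216 0.18269995 0.11096992] [ 0.2  1.  -6.6]
pos [0.5481 0.1827 0.111 ] lin [-0.0022 -0.0004  0.011 ] rot [ 0.07 -0.02 -0.07] q7 -0.49 F [ 0.2  1.  -6.6] t 21.55
u 0.09126991874784125
scene px H [(np.float64(0.5), 65), (np.float64(0.0), 61), (np.float64(1.0), 68), (np.float64(0.5), 65), (np.float64(1.0), 70), (np.float64(0.0), 68), (np.float64(0.5), 65)]
       C [(np.float64(2.0), 66), (np.float64(2.5), 66), (np.float64(2.0), 69), (np.float64(3.0), 71), (np.float64(2.5), 74), (np.float64(3.0), 74), (np.float64(4.5), 8)]
scene mx H [(np.float64(0.0), 42), (np.float64(-0.5), 39), (np.float64(0.0), 43), (np.float64(0.0), 43), (np.float64(0.5), 41), (np.float64(-0.5), 42), (np.float64(0.5), 41)]
       C [(np.float64(-1.0), 40), (np.float64(-1.0), 43), (np.float64(-14.0), 29), (np.float64(3.0), 15), (np.float64(-2.0), 37), (np.float64(-1.5), 40), (np.float64(11.0), 1)]
scene py H [(np.float64(1.0), 68), (np.float64(2.5), 40), (np.float64(0.5), 46), (np.float64(1.0), 70), (np.float64(2.0), 53), (np.float64(1.0), 42), (np.float64(1.0), 70)]
       C [(np.float64(1.0), 54), (np.float64(2.0), 58), (np.float64(1.0), 65), (np.float64(1.5), 57), (np.float64(2.0), 55), (np.float64(-12.0), 153), (np.float64(-13.5), 157)]Traceback (most recent call last):
  File "<stdin>", line 9, in <module>
  File "h.py", line 38, in edge
    P=np.array([pix(n,[*(np.array(c)+h+q*t+k*nn),z]) for k in s]).astype('float32')
                ~~~^^^^^^^^^^^^^^^^^^^^^^^^^^^^^^^^^
  File "h.py", line 9, in pix
    c=robot.get_calibration(n);E=c['extrinsics'];q=c['mtx']@(E[:3,:3].T@(np.array(P)-E[:3,3]));return q[:2]/q[2]
ValueError: time passes only in moves, steps and waits
```

```bash
sed -i 's/^from cell import robot/from cell import robot\n_C={}/; s/robot\.get_calibration(n)/cal(n)/' h.py; sed -i 's/^def ray/def cal(n):\n    if n not in _C:_C[n]=robot.get_calibration(n)\n    return _C[n]\ndef ray/' h.py
python3 - <<'E'
from h import *
I=cv2.imread('pics/t11.png');J=cv2.imread('pics/s11.png');u=.0905
X=np.linspace(-.04,.04,7);Y=np.linspace(-.06,.06,7);c=(.548,.1805)
S9=cv2.imread('pics/s9.png');T9=cv2.imread('pics/t9.png')
f=lambda L:[(float(a),b) for a,b in L]
for n,A,B,ss in(('scene',S9,J,'my'),('top',T9,I,'px my mx py')):
  for sd in ss.split():
    t=X if sd[1]=='y' else Y
    print(n,sd,'H',f(edge(n,A,c,7.8,sd,t,.066)));print('       C',f(edge(n,B,c,7.8,sd,t,u+.005)))
E
```

```text
scene my H [(-1.0, 64), (-1.0, 69), (0.0, 80), (-0.5, 85), (-0.5, 74), (-0.5, 81), (0.0, 90)]
       C [(-14.5, 5), (-7.5, 37), (13.5, 4), (3.0, 3), (-2.0, 23), (-13.5, 107), (-14.5, 49)]
top px H [(-1.0, 62), (-1.0, 61), (-1.0, 57), (-1.0, 64), (-0.5, 57), (-0.5, 63), (0.0, 62)]
       C [(0.0, 66), (0.5, 96), (0.5, 112), (-14.0, 15), (3.5, 5), (12.5, 7), (9.5, 4)]
top my H [(0.5, 76), (-0.5, 89), (-1.0, 79), (0.5, 77), (0.0, 90), (0.5, 82), (0.5, 72)]
       C [(-9.5, 111), (-11.0, 23), (1.0, 29), (2.0, 26), (10.0, 27), (-13.0, 49), (-1.0, 53)]
top mx H [(-1.0, 96), (0.0, 103), (-1.0, 85), (0.5, 83), (1.0, 119), (0.5, 71), (1.0, 99)]
       C [(-11.5, 79), (-2.5, 4), (-2.5, 5), (6.0, 7), (-14.5, 4), (-6.0, 6), (2.0, 26)]
top py H [(3.5, 40), (-1.0, 58), (0.0, 63), (2.0, 44), (-0.5, 66), (0.5, 82), (4.0, 38)]
       C [(-2.0, 117), (-10.0, 41), (0.0, 66), (1.0, 55), (13.0, 6), (5.5, 6), (-13.0, 14)]
```

Cover is within 1.5 mm in x and well under 1 mm in y of the rim. Shifting x by -1.3 mm and lowering gently.

Call:
step_arm:
  linear:
    - [0,-0.0013,0.002]
    - [0,-0.0013,0.005]
    - [0,-0.0013,0.008]
    - [0,-0.0013,0.008]
  rotation:
    - [0,0,0]
    - [0,0,0]
    - [0,0,0]
    - [0,0,0]

```text
time_s: 21.88
position: [0.5458, 0.1824, 0.1019]
tool_rot: [-0.0, 0.658, 0.753, -0.001]
ft_force: [0.0, -0.6, -6.8]
width: 0.0109
grip_force: 59.5
```

Call:
step_arm:
  linear:
    - [0,0,0.002]
    - [0,0,0.004]
    - [0,0,0.004]
  rotation:
    - [0,0,0]
    - [0,0,0]
    - [0,0,0]

```text
time_s: 22.13
position: [0.546, 0.1825, 0.098]
tool_rot: [-0.0, 0.658, 0.753, -0.0]
ft_force: [0.3, 0.3, -6.4]
width: 0.0107
grip_force: 59.5
```

Call:
step_arm:
  linear:
    - [0,0,0.002]
    - [0,0,0.003]
    - [0,0,0.003]
  rotation:
    - [0,0,0]
    - [0,0,0]
    - [0,0,0]

```text
time_s: 22.38
position: [0.5462, 0.1826, 0.0953]
tool_rot: [-0.0, 0.658, 0.753, -0.0]
ft_force: [-0.4, -1.0, -5.4]
width: 0.0106
grip_force: 59.5
```

Call:
step_arm:
  linear:
    - [0,0,0.0015]
    - [0,0,0.003]
    - [0,0,0.003]
  rotation:
    - [0,0,0]
    - [0,0,0]
    - [0,0,0]

```text
time_s: 22.63
position: [0.5463, 0.1827, 0.0949]
tool_rot: [0.001, 0.658, 0.753, 0.0]
ft_force: [-4.2, -2.2, 8.0]
width: 0.0108
grip_force: 61.5
```

Call:
step_arm:
  linear:
    - [0,0,0]
    - [0,0,0]
    - [0,0,0]
  rotation:
    - [0,0,0]
    - [0,0,0]
    - [0,0,0]
  hand: 0

```text
time_s: 22.88
position: [0.5473, 0.1832, 0.0933]
tool_rot: [0.001, 0.658, 0.753, 0.001]
ft_force: [0.8, 0.1, -0.1]
width: 0.0425
grip_force: 0.0
```

Call:
step_arm:
  linear:
    - [0,0,-0.02]
    - [0,0,-0.04]
    - [0,0,-0.06]
    - [0,0,-0.06]
  rotation:
    - [0,0,0]
    - [0,0,0]
    - [0,0,0]
    - [0,0,0]

```text
time_s: 23.22
position: [0.5492, 0.1843, 0.1567]
tool_rot: [0.002, 0.658, 0.753, 0.004]
ft_force: [0.2, 0.4, 0.6]
width: 0.0427
grip_force: 0.0
```

```bash
python3 - <<'E'
from h import *
J=robot.snapshot('scene')[:,:,::-1].copy();I=robot.snapshot('top')[:,:,::-1].copy();cv2.imwrite('pics/t12.png',I);cv2.imwrite('pics/s12.png',J)
X=np.linspace(-.04,.04,7);Y=np.linspace(-.06,.06,7);c=(.548,.1805);u=.074
f=lambda L:[(float(a),b) for a,b in L]
for sd,t in(('px',Y),('mx',Y),('py',X),('my',X)):print(sd,f(edge('scene',J,c,7.8,sd,t,u+.005)))
a=np.radians(7.8);ca,sa=np.cos(a),np.sin(a)
for k,(x,y) in enumerate(((-.068,.089),(.068,.089),(.068,-.089),(-.068,-.089))):
    P=[.548+ca*x-sa*y,.1805+sa*x+ca*y];print(k,np.round(P,4),pix('top',[*P,u+.045]).round(1),pix('scene',[*P,u+.045]).round(1))
go([.548,.1805,.15],97.8)
cv2.imwrite('pics/v12.png',np.hstack([cv2.resize(I[150:270,190:310],(400,400),interpolation=cv2.INTER_CUBIC),cv2.resize(J[190:340,320:470],(400,400),interpolation=cv2.INTER_CUBIC)]))
E
```

```text
px [(-0.5, 64), (-0.5, 69), (-1.0, 65), (0.0, 70), (0.0, 70), (0.0, 76), (1.0, 9)]
mx [(1.0, 43), (1.0, 40), (1.0, 44), (-8.0, 3), (1.0, 50), (1.0, 47), (11.5, 2)]
py [(3.5, 46), (2.5, 60), (2.5, 62), (3.5, 44), (2.0, 40), (-10.5, 151), (-12.5, 157)]
my [(-5.5, 63), (-5.5, 4), (-2.5, 68), (-1.5, 87), (-1.5, 65), (-14.0, 98), (-14.5, 69)]
0 [0.4686 0.2594] [220.  245.2] [448.6 245. ]
1 [0.6033 0.2779] [213.4 196.6] [441.6 299.5]
2 [0.6274 0.1016] [277. 187.] [344.2 277.9]
3 [0.4927 0.0831] [284.1 235.6] [360.  227.3]
pos [0.5469 0.1829 0.1532] lin [-0.0025  0.0008  0.0032] rot [ 0.13 -0.03 -0.04] q7 -0.47 F [-0.8 -0.3 -0.7] t 23.32
```

View pics/v12.png

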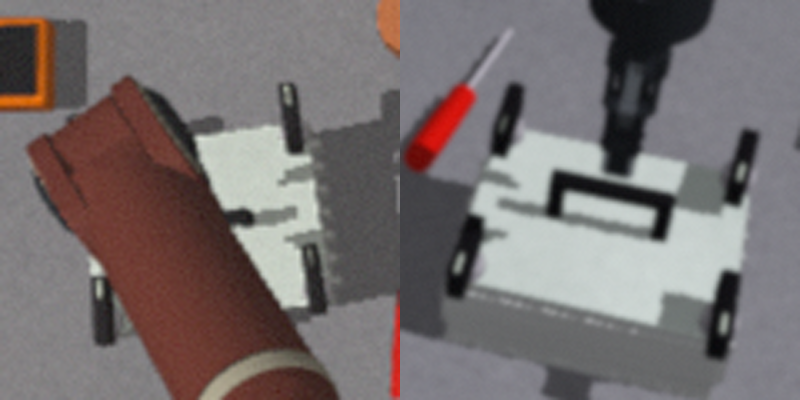

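The cover is seated flat: edges are parallel to the rim, within about 1 mm, and all white lines point to +x (knobs loose). Next I go to knob 0, tool x along its bar.

Call:
step_arm:
  linear:
    - [0.018,-0.0135,0]
    - [0.036,-0.027,0]
    - [0.054,-0.041,0]
    - [0.072,-0.055,0]
    - [0.089,-0.0685,0]
  rotation:
    - [0,0,-7]
    - [0,0,-14]
    - [0,0,-21]
    - [0,0,-28]
    - [0,0,-35]
  hand: 0.1

```text
time_s: 23.73
position: [0.4648, 0.2619, 0.1512]
tool_rot: [-0.001, 0.398, 0.918, -0.001]
ft_force: [0.2, 0.5, -0.1]
width: 0.0387
grip_force: 0.0
```

Call:
step_arm:
  linear:
    - [0,0,0]
    - [0,0,0]
    - [0,0,0]
    - [0,0,0]
    - [0,0,0]
  rotation:
    - [0,0,-7]
    - [0,0,-14]
    - [0,0,-21]
    - [0,0,-28]
    - [0,0,-35]

```text
time_s: 24.15
position: [0.4657, 0.2611, 0.1511]
tool_rot: [-0.001, 0.103, 0.995, -0.001]
ft_force: [-0.3, 0.4, -0.6]
width: 0.0386
grip_force: 0.0
```

Call:
step_arm:
  linear:
    - [0,0,0.01]
    - [0,0,0.02]
    - [0,0,0.02]
    - [0,0,0.02]
    - [0,0,0.02]
  rotation:
    - [0,0,-7]
    - [0,0,-14]
    - [0,0,-20]
    - [0,0,-20]
    - [0,0,-20]

```text
time_s: 24.57
position: [0.4659, 0.2612, 0.1314]
tool_rot: [-0.001, -0.066, 0.998, -0.0]
ft_force: [-0.1, -0.0, 0.2]
width: 0.0385
grip_force: 0.0
```

```bash
cat >> h.py <<'E'
K=np.array([[.4674,.2609],[.6021,.2794],[.6262,.1031],[.4915,.0846]])
def bars(n,I,u=.074,t=75):
    "yaw (deg, rel. to cover x) of each bar from its dark blob, at bar top height"
    for k,P in enumerate(K):
        z=u+.045;g=np.arange(-.05,.05,.001);Q=np.array([[pix(n,[P[0]+a,P[1]+b,z]) for a in g] for b in g]).astype('float32')
        W=cv2.remap(I,Q[...,0],Q[...,1],cv2.INTER_LINEAR);hsv=W.max(2)
        m=cv2.morphologyEx((hsv<t).astype('uint8'),cv2.MORPH_OPEN,np.ones((5,5)));N,l,s,ce=cv2.connectedComponentsWithStats(m)
        if N<2: print(k,'none');continue
        j=1+s[1:,4].argmax();ys,xs=np.where(l==j);q=np.stack([xs,ys],1).astype('float32');c,_=cv2.PCACompute(q,None)[0:2];v=_[0]
        print(n,k,'area',s[j,4],'centre mm',np.round(c[0]-50,1),'angle',round(((np.degrees(np.arctan2(v[1],v[0]))-7.8+90)%180)-90,1))
E
python3 - <<'E'
from h import *
I=robot.snapshot('top')[:,:,::-1].copy();J=robot.snapshot('scene')[:,:,::-1].copy();cv2.imwrite('pics/t13.png',I);cv2.imwrite('pics/s13.png',J)
bars('top',I);bars('scene',J)
go([*K[0],.083],187.8)
E
```

```text
top 0 area 1024 centre mm [ 24.5 -16. ] angle 58.7
top 1 area 727 centre mm [ 2.5 -4.6] angle -4.4
top 2 area 505 centre mm [-1.5 -3.1] angle 0.4
top 3 area 685 centre mm [ 2.4 -1.8] angle -3.5
scene 0 area 735 centre mm [15.4  0.1] angle -7.3
scene 1 area 778 centre mm [16.6  0.2] angle -4.9
scene 2 area 4855 centre mm [  4.5 -21.6] angle 10.4
scene 3 area 1062 centre mm [17.5  5.1] angle 2.4
pos [0.4662 0.2616 0.1322] lin [-0.0011 -0.0008  0.0492] rot [ 0.01 -0.02 -0.15] q7 0.57 F [ 0.4 -0.1 -0.7] t 24.67
```

Call:
step_arm:
  linear:
    - [0,0,0.02]
    - [0,0,0.04]
    - [0,0,0.049]
    - [0,0,0.049]
  rotation:
    - [0,0,0]
    - [0,0,0]
    - [0,0,0]
    - [0,0,0]

```text
time_s: 25.0
position: [0.4652, 0.2605, 0.0817]
tool_rot: [-0.002, -0.067, 0.998, -0.001]
ft_force: [0.5, -0.7, 1.0]
width: 0.0384
grip_force: 0.0
```

Call:
step_arm:
  linear:
    - [0,0,0]
    - [0,0,0]
    - [0,0,0]
    - [0,0,0]
  rotation:
    - [0,0,0]
    - [0,0,0]
    - [0,0,0]
    - [0,0,0]
  hand: 1

```text
time_s: 25.33
position: [0.4669, 0.2621, 0.0846]
tool_rot: [0.001, -0.067, 0.998, 0.001]
ft_force: [-0.8, -0.5, 2.9]
width: 0.0125
grip_force: 59.7
```

```bash
python3 - <<'E'
from h import *
o,r=tool();print(o['position'],o['ft_force'].round(1),o['moment'].round(2),o['width'],o['grip_force'],o['q'][6])
E
```

```text
[0.4668723  0.26213961 0.08464575] [-0.8 -0.5  2.9] [ 0.03  0.11 -0.1 ] 0.012539475805413683 59.72689211368561 0.5132417732587853
```

Gripped the 14 mm bar with little side force. Turning 46° clockwise, then releasing and rising.

Call:
step_arm:
  linear:
    - [0,0,0.0004]
    - [0,0,0.0008]
    - [0,0,0.0012]
    - [0,0,0.0016]
    - [0,0,0.002]
  rotation:
    - [0,0,6.5]
    - [0,0,13]
    - [0,0,19.5]
    - [0,0,26]
    - [0,0,32.5]

```text
time_s: 25.75
position: [0.4666, 0.2624, 0.0829]
tool_rot: [0.001, 0.216, 0.976, 0.001]
ft_force: [-0.9, -0.3, 5.5]
width: 0.0125
grip_force: 59.9
```

Call:
step_arm:
  linear:
    - [0,0,0.0004]
    - [0,0,0.0008]
    - [0,0,0.0008]
    - [0,0,0.0008]
  rotation:
    - [0,0,6.5]
    - [0,0,13.5]
    - [0,0,13.5]
    - [0,0,13.5]

```text
time_s: 26.08
position: [0.4663, 0.2626, 0.082]
tool_rot: [0.001, 0.326, 0.945, 0.001]
ft_force: [-2.2, 0.6, 7.2]
width: 0.0131
grip_force: 60.0
```

```bash
python3 - <<'E'
from h import *
go([.4668,.262,.082],141.8);o,r=tool();print(o['moment'].round(2),o['width'],o['q'][6])
E
```

```text
pos [0.4663 0.2626 0.082 ] lin [-0.0007 -0.0002  0.    ] rot [0.11 0.03 0.12] q7 -0.11 F [-2.2  0.6  7.2] t 26.08
[-0.19  0.17 -0.1 ] 0.01306544011665599 -0.11371493786329041
```

Knob 0 is nipped. Now knob 2.

Call:
step_arm:
  linear:
    - [0,0,0]
    - [0,0,0]
    - [0,0,-0.03]
    - [0,0,-0.06]
  rotation:
    - [0,0,0]
    - [0,0,0]
    - [0,0,0]
    - [0,0,0]
  hand: 0.1

```text
time_s: 26.42
position: [0.4653, 0.2602, 0.1395]
tool_rot: [-0.002, 0.327, 0.945, -0.002]
ft_force: [1.1, 0.9, -0.3]
width: 0.0387
grip_force: 0.0
```

Call:
step_arm:
  linear:
    - [-0.04,-0.0045,0]
    - [-0.08,-0.009,0]
    - [-0.12,-0.0135,0]
    - [-0.16,-0.018,0]
    - [-0.2,-0.023,0]
  rotation:
    - [0,0,0]
    - [0,0,0]
    - [0,0,0]
    - [0,0,0]
    - [0,0,0]

```text
time_s: 26.83
position: [0.6105, 0.1175, 0.1404]
tool_rot: [-0.0, 0.327, 0.945, -0.0]
ft_force: [0.4, 0.4, -0.5]
width: 0.0384
grip_force: 0.0
```

Call:
step_arm:
  linear:
    - [-0.015,-0.002,0]
    - [-0.0225,-0.003,0]
    - [-0.0225,-0.003,0]
    - [-0.0225,-0.003,0]
    - [-0.0225,-0.003,0]
  rotation:
    - [0,0,-7]
    - [0,0,-14]
    - [0,0,-21]
    - [0,0,-28]
    - [0,0,-35]

```text
time_s: 27.25
position: [0.6251, 0.1024, 0.1399]
tool_rot: [-0.0, 0.025, 1.0, 0.0]
ft_force: [-0.4, 1.0, 1.0]
width: 0.0384
grip_force: 0.0
```

Call:
step_arm:
  linear:
    - [0,0,0.005]
    - [0,0,0.01]
    - [0,0,0.01]
    - [0,0,0.01]
  rotation:
    - [0,0,-6]
    - [0,0,-11]
    - [0,0,-11]
    - [0,0,-11]

```text
time_s: 27.58
position: [0.6248, 0.1027, 0.1299]
tool_rot: [-0.001, -0.067, 0.998, 0.0]
ft_force: [0.2, -0.2, 0.1]
width: 0.0382
grip_force: 0.0
```

```bash
python3 - <<'E'
from h import *
I=robot.snapshot('top')[:,:,::-1].copy();J=robot.snapshot('scene')[:,:,::-1].copy();cv2.imwrite('pics/t14.png',I);cv2.imwrite('pics/s14.png',J)
bars('top',I);bars('scene',J)
go([.6255,.104,.083],187.8)
E
```

```text
top 0 area 685 centre mm [ 1.6 -6.4] angle -52.2
top 1 area 715 centre mm [ 2.8 -4.5] angle -5.1
top 2 area 75 centre mm [ 44.8 -46.9] angle 22.7
top 3 area 488 centre mm [-2.1 -2.8] angle -2.4
scene 0 area 1412 centre mm [18.6 -2.6] angle -37.3
scene 1 area 779 centre mm [16.9  0.2] angle -4.7
scene 2 area 4614 centre mm [  6.5 -21.3] angle 13.3
scene 3 area 6813 centre mm [ 7.7 -9.2] angle 20.3
pos [0.6252 0.1033 0.1307] lin [-0.0004  0.0007  0.0477] rot [ 0.01  0.01 -0.13] q7 0.99 F [0.2 0.4 0.2] t 27.68
```

Call:
step_arm:
  linear:
    - [0,0.0005,0.02]
    - [0,0.0005,0.04]
    - [0,0.0005,0.0475]
    - [0,0.0005,0.0475]
  rotation:
    - [0,0,0]
    - [0,0,0]
    - [0,0,0]
    - [0,0,0]

```text
time_s: 28.02
position: [0.6237, 0.1031, 0.0813]
tool_rot: [-0.002, -0.067, 0.998, -0.001]
ft_force: [0.5, -0.2, -0.0]
width: 0.0383
grip_force: 0.0
```

Call:
step_arm:
  linear:
    - [0,0,0]
    - [0,0,0]
    - [0,0,0]
    - [0,0,0]
  rotation:
    - [0,0,0]
    - [0,0,0]
    - [0,0,0]
    - [0,0,0]
  hand: 1

```text
time_s: 28.35
position: [0.6259, 0.1044, 0.0846]
tool_rot: [0.001, -0.067, 0.998, 0.0]
ft_force: [0.2, 0.3, 2.1]
width: 0.0131
grip_force: 59.9
```

Call:
step_arm:
  linear:
    - [0,0,0.0004]
    - [0,0,0.0008]
    - [0,0,0.0012]
    - [0,0,0.0016]
    - [0,0,0.002]
  rotation:
    - [0,0,6.5]
    - [0,0,13]
    - [0,0,19.5]
    - [0,0,26]
    - [0,0,32.5]

```text
time_s: 28.77
position: [0.6262, 0.104, 0.0829]
tool_rot: [0.002, 0.217, 0.976, 0.001]
ft_force: [0.6, -0.2, 3.8]
width: 0.0126
grip_force: 60.2
```

Call:
step_arm:
  linear:
    - [0,0,0.0004]
    - [0,0,0.0008]
    - [0,0,0.0008]
    - [0,0,0.0008]
  rotation:
    - [0,0,6.5]
    - [0,0,13.5]
    - [0,0,13.5]
    - [0,0,13.5]

```text
time_s: 29.1
position: [0.6265, 0.1039, 0.082]
tool_rot: [0.002, 0.327, 0.945, 0.001]
ft_force: [1.5, -2.3, 6.4]
width: 0.0126
grip_force: 60.4
```

```bash
python3 - <<'E'
from h import *
go([.6015,.2804,.14],187.8);o,r=tool();print(o['moment'].round(2),o['width'],o['q'][6])
go([.6015,.2804,.14],141.8)
E
```

```text
pos [0.6265 0.1039 0.082 ] lin [ 0.1285  0.1236 -0.0581] rot [  0.06   0.22 -45.93] q7 0.3 F [ 1.5 -2.3  6.4] t 29.1
[-0.09  0.06 -0.15] 0.012634769134243988 0.297325926635101
pos [0.6265 0.1039 0.082 ] lin [ 0.1285  0.1236 -0.0581] rot [0.14 0.17 0.07] q7 0.3 F [ 1.5 -2.3  6.4] t 29.1
```

Knob 2 is nipped. Now knob 1.

Call:
step_arm:
  linear:
    - [0,0,0]
    - [0,0,0]
    - [0,0,-0.03]
    - [0,0,-0.06]
  rotation:
    - [0,0,0]
    - [0,0,0]
    - [0,0,0]
    - [0,0,0]
  hand: 0.1

```text
time_s: 29.43
position: [0.6225, 0.1034, 0.138]
tool_rot: [-0.003, 0.326, 0.945, -0.002]
ft_force: [1.1, -0.8, 0.4]
width: 0.0389
grip_force: 0.0
```

Call:
step_arm:
  linear:
    - [0.026,0.025,0]
    - [0.052,0.05,0]
    - [0.078,0.075,0]
    - [0.104,0.1,0]
    - [0.1285,0.1235,0]
  rotation:
    - [0,0,-7]
    - [0,0,-14]
    - [0,0,-21]
    - [0,0,-28]
    - [0,0,-35]

```text
time_s: 29.85
position: [0.599, 0.2824, 0.1397]
tool_rot: [-0.001, 0.024, 1.0, 0.0]
ft_force: [0.5, 0.2, 0.1]
width: 0.039
grip_force: 0.0
```

Call:
step_arm:
  linear:
    - [0,0,0.005]
    - [0,0,0.01]
    - [0,0,0.01]
    - [0,0,0.01]
  rotation:
    - [0,0,-6]
    - [0,0,-11]
    - [0,0,-11]
    - [0,0,-11]

```text
time_s: 30.18
position: [0.5998, 0.2798, 0.1291]
tool_rot: [-0.001, -0.067, 0.998, -0.0]
ft_force: [-0.6, -1.0, 0.5]
width: 0.0381
grip_force: 0.0
```

```bash
python3 - <<'E'
from h import *
I=robot.snapshot('top')[:,:,::-1].copy();J=robot.snapshot('scene')[:,:,::-1].copy();cv2.imwrite('pics/t15.png',I);cv2.imwrite('pics/s15.png',J)
bars('top',I)
go([.6018,.2804,.083],187.8)
E
```

```text
top 0 area 693 centre mm [ 1.2 -6.4] angle -51.9
top 1 area 643 centre mm [ 33.4 -29.3] angle 50.3
top 2 area 784 centre mm [ 1.5 -5.4] angle -49.5
top 3 area 789 centre mm [28.2  7.5] angle 44.7
pos [0.6005 0.2798 0.1302] lin [-0.0014  0.0004  0.0472] rot [-0.01 -0.03 -0.16] q7 0.76 F [-0.  -0.5 -0.3] t 30.28
```

Call:
step_arm:
  linear:
    - [-0.001,0.0005,0.02]
    - [-0.001,0.0005,0.04]
    - [-0.001,0.0005,0.0475]
    - [-0.001,0.0005,0.0475]
  rotation:
    - [0,0,0]
    - [0,0,0]
    - [0,0,0]
    - [0,0,0]

```text
time_s: 30.62
position: [0.6004, 0.2794, 0.0808]
tool_rot: [-0.002, -0.067, 0.998, -0.001]
ft_force: [-0.5, 0.0, 0.4]
width: 0.0388
grip_force: 0.0
```

Call:
step_arm:
  linear:
    - [0,0,0]
    - [0,0,0]
    - [0,0,0]
    - [0,0,0]
  rotation:
    - [0,0,0]
    - [0,0,0]
    - [0,0,0]
    - [0,0,0]
  hand: 1

```text
time_s: 30.95
position: [0.602, 0.2816, 0.0843]
tool_rot: [0.001, -0.067, 0.998, 0.001]
ft_force: [-0.1, 0.1, 1.6]
width: 0.0126
grip_force: 59.9
```

Call:
step_arm:
  linear:
    - [0,0,0.0004]
    - [0,0,0.0008]
    - [0,0,0.0012]
    - [0,0,0.0016]
    - [0,0,0.002]
  rotation:
    - [0,0,6.5]
    - [0,0,13]
    - [0,0,19.5]
    - [0,0,26]
    - [0,0,32.5]

```text
time_s: 31.37
position: [0.6021, 0.2813, 0.0824]
tool_rot: [0.001, 0.217, 0.976, 0.0]
ft_force: [-0.9, -0.9, 3.8]
width: 0.0129
grip_force: 60.1
```

Call:
step_arm:
  linear:
    - [0,0,0.0004]
    - [0,0,0.0008]
    - [0,0,0.0008]
    - [0,0,0.0008]
  rotation:
    - [0,0,6.5]
    - [0,0,13.5]
    - [0,0,13.5]
    - [0,0,13.5]

```text
time_s: 31.7
position: [0.6019, 0.2813, 0.0815]
tool_rot: [0.001, 0.326, 0.945, 0.0]
ft_force: [0.6, -1.0, 5.9]
width: 0.0128
grip_force: 60.5
```

```bash
python3 - <<'E'
from h import *
go([.4915,.0858,.083],141.8);o,r=tool();print(o['moment'].round(2),o['width'],o['q'][6])
E
```

```text
pos [0.6019 0.2813 0.0815] lin [-0.0337 -0.222  -0.0017] rot [0.07 0.09 0.11] q7 0.06 F [ 0.6 -1.   5.9] t 31.7
[-0.5   0.24 -0.09] 0.012779447512378816 0.0593509812285707
```

Knob 1 is nipped. Now knob 3.

Call:
step_arm:
  linear:
    - [0,0,0]
    - [0,0,0]
    - [0,0,-0.03]
    - [0,0,-0.06]
  rotation:
    - [0,0,0]
    - [0,0,0]
    - [0,0,0]
    - [0,0,0]
  hand: 0.1

```text
time_s: 32.03
position: [0.5997, 0.28, 0.1379]
tool_rot: [-0.002, 0.327, 0.945, -0.002]
ft_force: [1.3, 0.5, 0.3]
width: 0.0382
grip_force: 0.0
```

Call:
step_arm:
  linear:
    - [-0.006,-0.04,0]
    - [-0.012,-0.08,0]
    - [-0.018,-0.12,0]
    - [-0.024,-0.16,0]
    - [-0.03,-0.2,0]
  rotation:
    - [0,0,0]
    - [0,0,0]
    - [0,0,0]
    - [0,0,0]
    - [0,0,0]

```text
time_s: 32.45
position: [0.4998, 0.1041, 0.1397]
tool_rot: [-0.0, 0.326, 0.945, 0.0]
ft_force: [0.8, -0.0, -0.6]
width: 0.0382
grip_force: 0.0
```

Call:
step_arm:
  linear:
    - [-0.002,-0.015,0]
    - [-0.004,-0.022,0]
    - [-0.004,-0.022,0]
    - [-0.004,-0.022,0]
    - [-0.004,-0.022,0]
  rotation:
    - [0,0,-7]
    - [0,0,-14]
    - [0,0,-21]
    - [0,0,-28]
    - [0,0,-35]

```text
time_s: 32.87
position: [0.4905, 0.0855, 0.1399]
tool_rot: [-0.0, 0.025, 1.0, 0.0]
ft_force: [0.3, 1.2, 0.3]
width: 0.0386
grip_force: 0.0
```

Call:
step_arm:
  linear:
    - [0,0,0.005]
    - [0,0,0.01]
    - [0,0,0.01]
    - [0,0,0.01]
  rotation:
    - [0,0,-6]
    - [0,0,-11]
    - [0,0,-11]
    - [0,0,-11]

```text
time_s: 33.2
position: [0.4904, 0.0856, 0.1296]
tool_rot: [-0.001, -0.067, 0.998, 0.0]
ft_force: [-0.2, 0.2, 0.3]
width: 0.0385
grip_force: 0.0
```

```bash
python3 - <<'E'
from h import *
I=robot.snapshot('top')[:,:,::-1].copy();J=robot.snapshot('scene')[:,:,::-1].copy();cv2.imwrite('pics/t16.png',I);cv2.imwrite('pics/s16.png',J)
bars('top',I)
go([.4913,.0855,.082],187.8)
E
```

```text
top 0 area 709 centre mm [ 1.6 -6.1] angle -52.0
top 1 area 788 centre mm [ 0.5 -6.1] angle -52.5
top 2 area 663 centre mm [ 1.5 -4.4] angle -50.5
top 3 area 429 centre mm [ 23.  -40.4] angle 39.2
pos [0.4907 0.0858 0.1301] lin [-0.0005 -0.0004  0.0481] rot [ 0.03  0.01 -0.1 ] q7 0.88 F [-0.3  0.1  0.6] t 33.3
```

Call:
step_arm:
  linear:
    - [0,0,0.02]
    - [0,0,0.04]
    - [0,0,0.048]
    - [0,0,0.048]
  rotation:
    - [0,0,0]
    - [0,0,0]
    - [0,0,0]
    - [0,0,0]

```text
time_s: 33.63
position: [0.4895, 0.0853, 0.0807]
tool_rot: [-0.002, -0.068, 0.998, -0.0]
ft_force: [-1.1, -0.4, 0.7]
width: 0.0384
grip_force: 0.0
```

Call:
step_arm:
  linear:
    - [0,0,0]
    - [0,0,0]
    - [0,0,0]
    - [0,0,0]
  rotation:
    - [0,0,0]
    - [0,0,0]
    - [0,0,0]
    - [0,0,0]
  hand: 1

```text
time_s: 33.97
position: [0.4915, 0.0862, 0.0831]
tool_rot: [0.001, -0.068, 0.998, 0.0]
ft_force: [0.0, 0.3, 1.5]
width: 0.013
grip_force: 59.7
```

Call:
step_arm:
  linear:
    - [0,0,0.0004]
    - [0,0,0.0008]
    - [0,0,0.0012]
    - [0,0,0.0016]
    - [0,0,0.002]
  rotation:
    - [0,0,6.5]
    - [0,0,13]
    - [0,0,19.5]
    - [0,0,26]
    - [0,0,32.5]

```text
time_s: 34.38
position: [0.4913, 0.0861, 0.0811]
tool_rot: [0.001, 0.216, 0.976, 0.0]
ft_force: [-0.8, 0.6, 3.5]
width: 0.0131
grip_force: 60.1
```

Call:
step_arm:
  linear:
    - [0,0,0.0004]
    - [0,0,0.0008]
    - [0,0,0.0008]
    - [0,0,0.0008]
  rotation:
    - [0,0,6.5]
    - [0,0,13.5]
    - [0,0,13.5]
    - [0,0,13.5]

```text
time_s: 34.72
position: [0.4913, 0.0861, 0.0803]
tool_rot: [0.001, 0.326, 0.945, 0.0]
ft_force: [-0.9, 0.6, 7.7]
width: 0.0133
grip_force: 60.5
```

Call:
step_arm:
  linear:
    - [0,0,0]
    - [0,0,0]
    - [0,0,-0.03]
    - [0,0,-0.06]
    - [0,0,-0.06]
  rotation:
    - [0,0,0]
    - [0,0,0]
    - [0,0,0]
    - [0,0,0]
    - [0,0,0]
  hand: 0.1

```text
time_s: 35.13
position: [0.4938, 0.0869, 0.1434]
tool_rot: [0.004, 0.327, 0.945, 0.003]
ft_force: [0.9, 1.0, 0.4]
width: 0.0383
grip_force: 0.0
```

```bash
python3 - <<'E'
from h import *
go([.4667,.262,.14],141.8)
E
```

```text
pos [0.4938 0.0869 0.1434] lin [0.1295 0.1209 0.0036] rot [0.43 0.3  0.04] q7 0.27 F [0.9 1.  0.4] t 35.13
```

All four are nipped. Now the full tightening, starting with knob 0: a 48° swing, fresh grip, then on to the stop.

Call:
step_arm:
  linear:
    - [0.026,0.025,0]
    - [0.052,0.05,0]
    - [0.078,0.075,0]
    - [0.104,0.1,0]
    - [0.128,0.1237,0]
  rotation:
    - [0,0,0]
    - [0,0,0]
    - [0,0,0]
    - [0,0,0]
    - [0,0,0]

```text
time_s: 35.55
position: [0.466, 0.2636, 0.1388]
tool_rot: [-0.0, 0.327, 0.945, -0.0]
ft_force: [0.8, 0.2, 0.3]
width: 0.0382
grip_force: 0.0
```

Call:
step_arm:
  linear:
    - [0,0,0]
    - [0,0,0.02]
    - [0,0,0.04]
    - [0,0,0.06]
    - [0,0,0.06]
  rotation:
    - [0,0,0]
    - [0,0,0]
    - [0,0,0]
    - [0,0,0]
    - [0,0,0]

```text
time_s: 35.97
position: [0.4643, 0.2596, 0.0754]
tool_rot: [-0.003, 0.327, 0.945, -0.003]
ft_force: [-0.3, -0.5, -0.2]
width: 0.0385
grip_force: 0.0
```

Call:
step_arm:
  linear:
    - [0,0,0]
    - [0,0,0]
    - [0,0,0]
    - [0,0,0]
  rotation:
    - [0,0,0]
    - [0,0,0]
    - [0,0,0]
    - [0,0,0]
  hand: 1

```text
time_s: 36.3
position: [0.4672, 0.2624, 0.0802]
tool_rot: [0.001, 0.327, 0.945, 0.001]
ft_force: [-0.2, 0.9, -0.4]
width: 0.0127
grip_force: 59.6
```

```bash
python3 - <<'E'
from h import *
go([.4667,.262,.08],141.8);o,r=tool();print(o['moment'].round(2),o['width'],o['grip_force'],o['q'][6])
E
```

```text
pos [0.4672 0.2624 0.0802] lin [ 0.0002 -0.0007  0.0002] rot [ 0.12  0.03 -0.02] q7 -0.11 F [-0.2  0.9 -0.4] t 36.3
[0.08 0.01 0.07] 0.012737670385950835 59.63025391101837 -0.10901137996523931
```

Call:
step_arm:
  linear:
    - [0,0,0.0004]
    - [0,0,0.0008]
    - [0,0,0.0012]
    - [0,0,0.0016]
    - [0,0,0.002]
  rotation:
    - [0,0,6.8]
    - [0,0,13.6]
    - [0,0,20.4]
    - [0,0,27.2]
    - [0,0,34]

```text
time_s: 36.72
position: [0.4669, 0.2624, 0.0786]
tool_rot: [0.0, 0.591, 0.806, 0.001]
ft_force: [-1.1, -0.6, 3.5]
width: 0.013
grip_force: 60.4
```

Call:
step_arm:
  linear:
    - [0,0,0.0004]
    - [0,0,0.0008]
    - [0,0,0.0008]
    - [0,0,0.0008]
  rotation:
    - [0,0,7]
    - [0,0,14]
    - [0,0,14]
    - [0,0,14]

```text
time_s: 37.05
position: [0.4667, 0.2624, 0.0781]
tool_rot: [0.0, 0.683, 0.73, 0.001]
ft_force: [-2.5, -1.3, 4.9]
width: 0.0127
grip_force: 60.6
```

Call:
step_arm:
  linear:
    - [0,0,0]
    - [0,0,0]
    - [0,0,0]
  rotation:
    - [0,0,0]
    - [0,0,0]
    - [0,0,0]
  hand: 0.1

```text
time_s: 37.3
position: [0.4671, 0.2622, 0.0768]
tool_rot: [0.0, 0.683, 0.73, 0.001]
ft_force: [0.7, -0.0, 0.1]
width: 0.0385
grip_force: 0.0
```

Call:
step_arm:
  linear:
    - [0,0,0]
    - [0,0,0]
    - [0,0,0]
    - [0,0,0]
  rotation:
    - [0,0,0]
    - [0,0,0]
    - [0,0,0]
    - [0,0,0]
  hand: 1

```text
time_s: 37.63
position: [0.4669, 0.262, 0.0765]
tool_rot: [0.0, 0.684, 0.73, 0.0]
ft_force: [0.7, -0.1, -0.1]
width: 0.0206
grip_force: 58.7
```

Call:
step_arm:
  linear:
    - [0,0,0.0004]
    - [0,0,0.0008]
    - [0,0,0.0012]
    - [0,0,0.0016]
    - [0,0,0.002]
  rotation:
    - [0,0,6.8]
    - [0,0,13.6]
    - [0,0,20.4]
    - [0,0,27.2]
    - [0,0,34]

```text
time_s: 38.05
position: [0.4664, 0.2622, 0.0746]
tool_rot: [-0.0, 0.868, 0.496, -0.0]
ft_force: [-1.0, 0.2, 2.5]
width: 0.0205
grip_force: 58.8
```

Call:
step_arm:
  linear:
    - [0,0,0.0004]
    - [0,0,0.0006]
    - [0,0,0.0006]
    - [0,0,0.0006]
  rotation:
    - [0,0,6.5]
    - [0,0,13]
    - [0,0,13]
    - [0,0,13]

```text
time_s: 38.38
position: [0.4661, 0.2624, 0.074]
tool_rot: [-0.0, 0.917, 0.398, -0.0]
ft_force: [-1.8, 1.0, 2.7]
width: 0.0206
grip_force: 58.7
```

```bash
python3 - <<'E'
from h import *
go([.4667,.262,.08],47.4);o,r=tool();print(o['moment'].round(2),o['width'],o['grip_force'],o['q'][6])
E
```

```text
pos [0.4661 0.2624 0.074 ] lin [ 0.0001  0.0007 -0.006 ] rot [-0.03  0.02 -0.44] q7 -1.32 F [-1.8  1.   2.7] t 38.38
[0.   0.23 0.03] 0.020553119788060556 58.69055092334747 -1.3189185364268592
```

The second grip closed at 20.6 mm instead of 12.7, so something is skewed. Releasing, lifting and looking.

Call:
step_arm:
  linear:
    - [0,0,0]
    - [0,0,0]
    - [0,0,-0.03]
    - [0,0,-0.06]
    - [0,0,-0.06]
  rotation:
    - [0,0,0]
    - [0,0,0]
    - [0,0,0]
    - [0,0,0]
    - [0,0,0]
  hand: 0.1

```text
time_s: 38.8
position: [0.4703, 0.2635, 0.1386]
tool_rot: [-0.001, 0.918, 0.397, 0.005]
ft_force: [1.2, 0.4, 0.5]
width: 0.0387
grip_force: 0.0
```

Call:
step_arm:
  linear:
    - [0.03,0,-0.02]
    - [0.06,0,-0.04]
    - [0.08,0.01,-0.05]
    - [0.08,0.01,-0.05]
  rotation:
    - [0,0,0]
    - [0,0,0]
    - [0,0,0]
    - [0,0,0]

```text
time_s: 39.13
position: [0.5341, 0.3161, 0.1863]
tool_rot: [-0.001, 0.918, 0.397, 0.005]
ft_force: [0.7, -0.3, -0.2]
width: 0.0385
grip_force: 0.0
```

```bash
python3 - <<'E'
from h import *
I=robot.snapshot('top')[:,:,::-1].copy();J=robot.snapshot('scene')[:,:,::-1].copy();cv2.imwrite('pics/t17.png',I);cv2.imwrite('pics/s17.png',J)
bars('top',I,.07);bars('scene',J,.07);go([.4667,.262,.14],47.4)
cv2.imwrite('pics/v17.png',np.hstack([cv2.resize(I[150:270,190:310],(400,400),interpolation=cv2.INTER_CUBIC),cv2.resize(J[190:340,320:470],(400,400),interpolation=cv2.INTER_CUBIC)]))
E
```

```text
top 0 area 469 centre mm [ 1.7 -1.6] angle 44.6
top 1 area 1171 centre mm [-18.9  37.5] angle -18.3
top 2 area 659 centre mm [ 0.9 -4.3] angle -49.6
top 3 area 609 centre mm [ 1.6 -4.9] angle -51.8
scene 0 area 1595 centre mm [ 9.2 -2.9] angle 33.4
scene 1 area 1205 centre mm [16.4 -2.7] angle -40.5
scene 2 area 4529 centre mm [  7.2 -21.1] angle 0.8
scene 3 area 1603 centre mm [17.   1.1] angle -35.0
pos [0.5293 0.3129 0.1833] lin [-0.0799 -0.0107  0.0433] rot [ 0.02  0.02 -0.66] q7 -1.33 F [-0.6 -1.1 -0.3] t 39.23
```

View pics/v17.png

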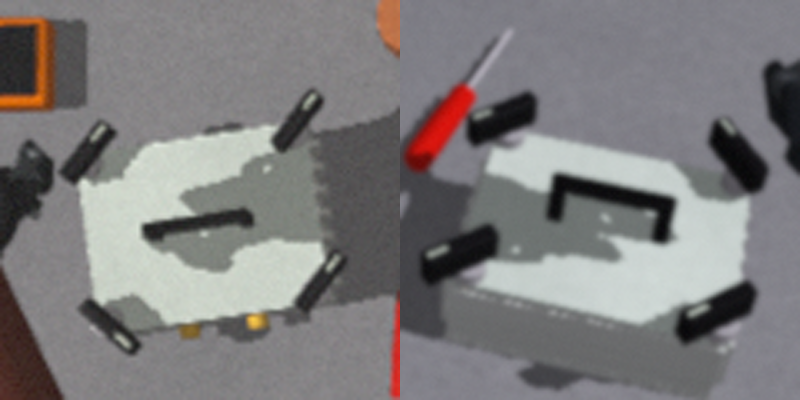

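Knob 0's bar, lower left in the top crop at about (110,327), now lies near the stop direction. The tips probably caught its collar on the second grip. I'll regrip it a little higher and check it at the stop.

Call:
step_arm:
  linear:
    - [-0.03,-0.004,0.01]
    - [-0.06,-0.008,0.025]
    - [-0.08,-0.01,0.044]
    - [-0.08,-0.01,0.044]
    - [-0.08,-0.01,0.044]
  rotation:
    - [0,0,0]
    - [0,0,0]
    - [0,0,0]
    - [0,0,0]
    - [0,0,0]

```text
time_s: 39.65
position: [0.4643, 0.2599, 0.1384]
tool_rot: [0.0, 0.918, 0.397, -0.003]
ft_force: [0.0, 0.4, 0.3]
width: 0.0386
grip_force: 0.0
```

```bash
python3 - <<'E'
from h import *
robot.snapshot('top')
go([.4667,.262,.077],47.4)
E
```

```text
pos [0.4663 0.2616 0.1395] lin [0.0006 0.     0.0625] rot [-0.02  0.05 -0.64] q7 -1.32 F [0.6 1.  0.7] t 39.7
```

Call:
step_arm:
  linear:
    - [0,0,0.02]
    - [0,0,0.045]
    - [0,0,0.0615]
    - [0,0,0.0615]
  rotation:
    - [0,0,0]
    - [0,0,0]
    - [0,0,0]
    - [0,0,0]

```text
time_s: 40.03
position: [0.4658, 0.2619, 0.0759]
tool_rot: [0.0, 0.918, 0.397, -0.002]
ft_force: [-0.3, -0.3, 0.8]
width: 0.0385
grip_force: 0.0
```

Call:
step_arm:
  linear:
    - [0,0,0]
    - [0,0,0]
    - [0,0,0]
    - [0,0,0]
  rotation:
    - [0,0,0]
    - [0,0,0]
    - [0,0,0]
    - [0,0,0]
  hand: 1

```text
time_s: 40.37
position: [0.468, 0.2632, 0.0799]
tool_rot: [-0.0, 0.918, 0.397, 0.002]
ft_force: [-0.4, 0.8, 1.0]
width: 0.0132
grip_force: 60.0
```

```bash
python3 - <<'E'
from h import *
go([.4667,.262,.077],47.4);o,r=tool();print(o['moment'].round(2),o['width'],o['grip_force'])
E
```

```text
pos [0.468  0.2632 0.0799] lin [-0.0018 -0.0001  0.0029] rot [ 0.06 -0.24 -0.57] q7 -1.32 F [-0.4  0.8  1. ] t 40.37
[ 0.07 -0.11  0.14] 0.013162903068662454 59.95275378227234
```

Call:
step_arm:
  linear:
    - [0,0,0]
    - [0,0,0]
    - [0,0,0]
    - [0,0,0]
  rotation:
    - [0,0,2]
    - [0,0,4]
    - [0,0,4]
    - [0,0,4]

```text
time_s: 40.7
position: [0.4701, 0.2638, 0.0796]
tool_rot: [-0.0, 0.931, 0.366, 0.004]
ft_force: [4.9, 2.8, 1.1]
width: 0.0129
grip_force: 63.1
```

```bash
python3 - <<'E'
from h import *
go([.4667,.262,.077],47.4);o,r=tool();print(o['moment'].round(2),o['width'],o['grip_force'])
E
```

```text
pos [0.4701 0.2638 0.0796] lin [-0.0037 -0.001   0.0026] rot [ 0.2  -0.45 -4.47] q7 -1.37 F [4.9 2.8 1.1] t 40.7
[ 0.29 -1.04  1.  ] 0.01294360761522163 63.12944769859314
```

The moment reaches 1 N·m, so knob 0 is at its stop. Now knob 2.

Call:
step_arm:
  linear:
    - [0,0,0]
    - [0,0,0]
    - [0,0,-0.03]
    - [0,0,-0.065]
  rotation:
    - [0,0,-1]
    - [0,0,-2]
    - [0,0,-2]
    - [0,0,-2]
  hand: 0.1

```text
time_s: 41.03
position: [0.4634, 0.2598, 0.1411]
tool_rot: [0.001, 0.925, 0.38, -0.005]
ft_force: [0.7, 0.5, 0.7]
width: 0.038
grip_force: 0.0
```

Call:
step_arm:
  linear:
    - [0,0.04,0]
    - [0.001,0.08,0]
    - [0.002,0.12,0]
    - [0.0025,0.16,0]
    - [0.003,0.2,0]
  rotation:
    - [0,0,0]
    - [0,0,0]
    - [0,0,0]
    - [0,0,0]
    - [0,0,0]

```text
time_s: 41.45
position: [0.6092, 0.1201, 0.1428]
tool_rot: [-0.001, 0.925, 0.38, -0.002]
ft_force: [0.2, 1.2, 0.1]
width: 0.0383
grip_force: 0.0
```

Call:
step_arm:
  linear:
    - [0,0.015,0]
    - [0.001,0.024,0]
    - [0.001,0.024,0]
    - [0.001,0.024,0]
    - [0.001,0.024,0]
  rotation:
    - [0,0,-7]
    - [0,0,-14]
    - [0,0,-21]
    - [0,0,-28]
    - [0,0,-35]

```text
time_s: 41.87
position: [0.6257, 0.1047, 0.1423]
tool_rot: [-0.001, 0.766, 0.642, -0.002]
ft_force: [-0.1, 0.4, 0.2]
width: 0.0385
grip_force: 0.0
```

Call:
step_arm:
  linear:
    - [0,0,0]
    - [0,0,0]
    - [0,0,0]
    - [0,0,0]
    - [0,0,0]
  rotation:
    - [0,0,-7]
    - [0,0,-14]
    - [0,0,-21]
    - [0,0,-28]
    - [0,0,-35]

```text
time_s: 42.28
position: [0.6256, 0.105, 0.1424]
tool_rot: [-0.002, 0.537, 0.843, -0.002]
ft_force: [-0.3, -0.7, -0.2]
width: 0.0383
grip_force: 0.0
```

Call:
step_arm:
  linear:
    - [0,0,0]
    - [0,0,0]
    - [0,0,0]
    - [0,0,0]
    - [0,0,0]
  rotation:
    - [0,0,-7]
    - [0,0,-14]
    - [0,0,-21]
    - [0,0,-27]
    - [0,0,-27]

```text
time_s: 42.7
position: [0.6258, 0.1047, 0.1423]
tool_rot: [-0.002, 0.328, 0.945, -0.001]
ft_force: [0.5, 0.8, 0.5]
width: 0.0385
grip_force: 0.0
```

```bash
python3 - <<'E'
from h import *
robot.snapshot('top');robot.snapshot('top')
go([.6258,.1042,.082],141.8)
E
```

```text
pos [0.6262 0.1051 0.1426] lin [-0.0004 -0.0009  0.0606] rot [-0.12 -0.11 -0.26] q7 0.38 F [0.4 0.2 0.6] t 42.8
```

Call:
step_arm:
  linear:
    - [0,-0.001,0.02]
    - [0,-0.001,0.045]
    - [0,-0.001,0.0615]
    - [0,-0.001,0.0615]
  rotation:
    - [0,0,0]
    - [0,0,0]
    - [0,0,0]
    - [0,0,0]

```text
time_s: 43.13
position: [0.6233, 0.1036, 0.0778]
tool_rot: [-0.004, 0.329, 0.944, -0.003]
ft_force: [-0.2, -0.2, 0.8]
width: 0.0382
grip_force: 0.0
```

Call:
step_arm:
  linear:
    - [0,0,0]
    - [0,0,0]
    - [0,0,0]
    - [0,0,0]
  rotation:
    - [0,0,0]
    - [0,0,0]
    - [0,0,0]
    - [0,0,0]
  hand: 1

```text
time_s: 43.47
position: [0.627, 0.1048, 0.083]
tool_rot: [0.001, 0.328, 0.945, 0.0]
ft_force: [-0.1, -0.4, -0.9]
width: 0.0129
grip_force: 60.3
```

Call:
step_arm:
  linear:
    - [0,0,0.0004]
    - [0,0,0.0008]
    - [0,0,0.0012]
    - [0,0,0.0016]
    - [0,0,0.002]
  rotation:
    - [0,0,6.8]
    - [0,0,13.6]
    - [0,0,20.4]
    - [0,0,27.2]
    - [0,0,34]

```text
time_s: 43.88
position: [0.6277, 0.1048, 0.0815]
tool_rot: [0.001, 0.592, 0.806, 0.001]
ft_force: [-0.2, -1.7, 2.1]
width: 0.0128
grip_force: 60.8
```

Call:
step_arm:
  linear:
    - [0,0,0.0004]
    - [0,0,0.0008]
    - [0,0,0.0008]
    - [0,0,0.0008]
  rotation:
    - [0,0,7]
    - [0,0,14]
    - [0,0,14]
    - [0,0,14]

```text
time_s: 44.22
position: [0.628, 0.1049, 0.0808]
tool_rot: [0.001, 0.683, 0.731, 0.001]
ft_force: [0.2, -2.5, 5.3]
width: 0.0127
grip_force: 61.1
```

Call:
step_arm:
  linear:
    - [0,0,0]
    - [0,0,0]
    - [0,0,-0.002]
    - [0,0,-0.003]
  rotation:
    - [0,0,0]
    - [0,0,0]
    - [0,0,0]
    - [0,0,0]
  hand: 0.1

```text
time_s: 44.55
position: [0.6263, 0.1056, 0.0818]
tool_rot: [-0.001, 0.683, 0.73, 0.0]
ft_force: [0.5, -0.2, -0.0]
width: 0.0381
grip_force: 0.0
```

Call:
step_arm:
  linear:
    - [0,0,0]
    - [0,0,0]
    - [0,0,0]
    - [0,0,0]
  rotation:
    - [0,0,0]
    - [0,0,0]
    - [0,0,0]
    - [0,0,0]
  hand: 1

```text
time_s: 44.88
position: [0.6269, 0.1052, 0.0821]
tool_rot: [0.0, 0.684, 0.73, 0.0]
ft_force: [0.7, 1.0, 0.8]
width: 0.0124
grip_force: 60.4
```

```bash
python3 - <<'E'
from h import *
go([.6258,.1042,.082],47.4);o,r=tool();print(o['moment'].round(2),o['width'],o['grip_force'])
E
```

```text
pos [0.6269 0.1052 0.0821] lin [-0.0009 -0.0012  0.0001] rot [ 2.000e-02 -3.000e-02  4.636e+01] q7 -0.31 F [0.7 1.  0.8] t 44.88
[ 0.07 -0.12 -0.02] 0.01237173692272964 60.39029359817505
```

Good fresh grip. Second swing to the stop (46.4° nominal, commanding 50°).

Call:
step_arm:
  linear:
    - [0,0,0.0004]
    - [0,0,0.0008]
    - [0,0,0.0012]
    - [0,0,0.0016]
    - [0,0,0.002]
  rotation:
    - [0,0,6.8]
    - [0,0,13.6]
    - [0,0,20.4]
    - [0,0,27.2]
    - [0,0,34]

```text
time_s: 45.3
position: [0.6277, 0.1048, 0.0809]
tool_rot: [0.001, 0.868, 0.496, 0.001]
ft_force: [1.1, -0.7, 3.3]
width: 0.0132
grip_force: 60.9
```

Call:
step_arm:
  linear:
    - [0,0,0.0004]
    - [0,0,0.0006]
    - [0,0,0.0006]
    - [0,0,0.0006]
  rotation:
    - [0,0,6]
    - [0,0,12]
    - [0,0,16]
    - [0,0,16]

```text
time_s: 45.63
position: [0.6272, 0.1041, 0.0804]
tool_rot: [0.002, 0.927, 0.375, 0.0]
ft_force: [0.1, -2.4, 4.4]
width: 0.0132
grip_force: 62.7
```

```bash
python3 - <<'E'
from h import *
go([.6018,.2811,.082],47.4);o,r=tool();print(o['moment'].round(2),o['width'],o['grip_force'])
E
```

```text
pos [0.6272 0.1041 0.0804] lin [ 0.1047 -0.145  -0.0021] rot [ 0.17  0.06 -3.41] q7 -0.98 F [ 0.1 -2.4  4.4] t 45.63
[-0.36  0.26  1.08] 0.013197384225432927 62.7022647857666
```

Knob 2 is at its stop (1.08 N·m). Now knob 1.

Call:
step_arm:
  linear:
    - [0,0,0]
    - [0,0,0]
    - [0,0,-0.03]
    - [0,0,-0.065]
  rotation:
    - [0,0,-1]
    - [0,0,-2]
    - [0,0,-2]
    - [0,0,-2]
  hand: 0.1

```text
time_s: 45.97
position: [0.6236, 0.1052, 0.1414]
tool_rot: [-0.002, 0.921, 0.389, -0.004]
ft_force: [1.1, -0.1, -0.0]
width: 0.038
grip_force: 0.0
```

Call:
step_arm:
  linear:
    - [0.02,-0.03,0]
    - [0.04,-0.06,0]
    - [0.06,-0.09,0]
    - [0.08,-0.12,0]
    - [0.099,-0.148,0]
  rotation:
    - [0,0,-7]
    - [0,0,-14]
    - [0,0,-21]
    - [0,0,-28]
    - [0,0,-35]

```text
time_s: 46.38
position: [0.5881, 0.2817, 0.1441]
tool_rot: [-0.001, 0.759, 0.651, -0.0]
ft_force: [0.8, 0.1, -0.8]
width: 0.0386
grip_force: 0.0
```

Call:
step_arm:
  linear:
    - [0,0,0]
    - [0,0,0]
    - [0,0,0]
    - [0,0,0]
    - [0,0,0]
  rotation:
    - [0,0,-7]
    - [0,0,-14]
    - [0,0,-21]
    - [0,0,-28]
    - [0,0,-35]

```text
time_s: 46.8
position: [0.5889, 0.2794, 0.1437]
tool_rot: [-0.001, 0.529, 0.849, -0.0]
ft_force: [0.4, -0.6, -0.1]
width: 0.0384
grip_force: 0.0
```

Call:
step_arm:
  linear:
    - [0,0,0]
    - [0,0,0]
    - [0,0,0]
    - [0,0,0]
    - [0,0,0]
  rotation:
    - [0,0,-7]
    - [0,0,-14]
    - [0,0,-21]
    - [0,0,-26]
    - [0,0,-26]

```text
time_s: 47.22
position: [0.5891, 0.279, 0.1437]
tool_rot: [-0.001, 0.327, 0.945, 0.0]
ft_force: [-0.4, -0.7, 0.1]
width: 0.0385
grip_force: 0.0
```

```bash
python3 - <<'E'
from h import *
robot.snapshot('top');robot.snapshot('top')
go([.602,.281,.082],141.8)
E
```

```text
pos [0.5893 0.2791 0.1439] lin [-0.0089  0.0094  0.0619] rot [-0.03 -0.08 -0.15] q7 0.15 F [-0.1 -0.8 -0.5] t 47.32
```

Call:
step_arm:
  linear:
    - [-0.009,0.0095,0]
    - [-0.009,0.0095,0.02]
    - [-0.009,0.0095,0.045]
    - [-0.009,0.0095,0.062]
    - [-0.009,0.0095,0.062]
  rotation:
    - [0,0,0]
    - [0,0,0]
    - [0,0,0]
    - [0,0,0]
    - [0,0,0]

```text
time_s: 47.73
position: [0.5998, 0.2793, 0.078]
tool_rot: [-0.003, 0.328, 0.945, -0.003]
ft_force: [-1.1, -0.7, -0.4]
width: 0.0385
grip_force: 0.0
```

Call:
step_arm:
  linear:
    - [0,0,0]
    - [0,0,0]
    - [0,0,0]
    - [0,0,0]
  rotation:
    - [0,0,0]
    - [0,0,0]
    - [0,0,0]
    - [0,0,0]
  hand: 1

```text
time_s: 48.07
position: [0.6032, 0.2818, 0.0839]
tool_rot: [0.001, 0.328, 0.945, 0.001]
ft_force: [0.5, 0.8, 0.0]
width: 0.0125
grip_force: 61.0
```

Call:
step_arm:
  linear:
    - [0,0,0.0004]
    - [0,0,0.0008]
    - [0,0,0.0012]
    - [0,0,0.0016]
    - [0,0,0.002]
  rotation:
    - [0,0,6.8]
    - [0,0,13.6]
    - [0,0,20.4]
    - [0,0,27.2]
    - [0,0,34]

```text
time_s: 48.48
position: [0.6041, 0.2827, 0.0821]
tool_rot: [0.001, 0.591, 0.806, 0.003]
ft_force: [1.4, 2.9, -0.5]
width: 0.013
grip_force: 60.9
```

Call:
step_arm:
  linear:
    - [0,0,0.0004]
    - [0,0,0.0008]
    - [0,0,0.0008]
    - [0,0,0.0008]
  rotation:
    - [0,0,7]
    - [0,0,14]
    - [0,0,14]
    - [0,0,14]

```text
time_s: 48.82
position: [0.6033, 0.2832, 0.0811]
tool_rot: [0.0, 0.682, 0.731, 0.002]
ft_force: [1.1, 3.1, 1.9]
width: 0.0131
grip_force: 61.3
```

Call:
step_arm:
  linear:
    - [0,0,0]
    - [0,0,0]
    - [0,0,-0.002]
    - [0,0,-0.003]
  rotation:
    - [0,0,0]
    - [0,0,0]
    - [0,0,0]
    - [0,0,0]
  hand: 0.1

```text
time_s: 49.15
position: [0.6025, 0.2801, 0.0825]
tool_rot: [0.0, 0.684, 0.73, -0.001]
ft_force: [0.2, 0.7, 0.7]
width: 0.0385
grip_force: 0.0
```

Call:
step_arm:
  linear:
    - [0,0,0]
    - [0,0,0]
    - [0,0,0]
    - [0,0,0]
  rotation:
    - [0,0,0]
    - [0,0,0]
    - [0,0,0]
    - [0,0,0]
  hand: 1

```text
time_s: 49.48
position: [0.6028, 0.2808, 0.0829]
tool_rot: [0.0, 0.683, 0.73, -0.0]
ft_force: [-0.0, -0.8, 1.3]
width: 0.0127
grip_force: 62.1
```

```bash
python3 - <<'E'
from h import *
go([.602,.281,.082],47.4);o,r=tool();print(o['moment'].round(2),o['width'],o['grip_force'])
E
```

```text
pos [0.6028 0.2808 0.0829] lin [ 0.0002 -0.0008  0.0009] rot [2.000e-02 1.000e-02 4.637e+01] q7 -0.54 F [-0.  -0.8  1.3] t 49.48
[-0.22  0.05  0.02] 0.012748538579647183 62.10151791572571
```

Call:
step_arm:
  linear:
    - [0,0,0.0004]
    - [0,0,0.0008]
    - [0,0,0.0012]
    - [0,0,0.0016]
    - [0,0,0.002]
  rotation:
    - [0,0,6.8]
    - [0,0,13.6]
    - [0,0,20.4]
    - [0,0,27.2]
    - [0,0,34]

```text
time_s: 49.9
position: [0.6035, 0.2807, 0.081]
tool_rot: [0.001, 0.868, 0.496, 0.001]
ft_force: [2.0, 0.7, 1.3]
width: 0.0127
grip_force: 62.1
```

Call:
step_arm:
  linear:
    - [0,0,0.0004]
    - [0,0,0.0006]
    - [0,0,0.0006]
    - [0,0,0.0006]
  rotation:
    - [0,0,6]
    - [0,0,12]
    - [0,0,16]
    - [0,0,16]

```text
time_s: 50.23
position: [0.6045, 0.2801, 0.0807]
tool_rot: [0.002, 0.927, 0.374, 0.002]
ft_force: [3.5, -2.5, 1.6]
width: 0.0125
grip_force: 63.1
```

```bash
python3 - <<'E'
from h import *
go([.4915,.0858,.147],141.8);o,r=tool();print(o['moment'].round(2),o['width'],o['grip_force'])
E
```

```text
pos [0.6045 0.2801 0.0807] lin [-0.2161  0.0617 -0.0664] rot [ 0.17 -0.28 82.16] q7 -1.22 F [ 3.5 -2.5  1.6] t 50.23
[-0.67 -0.62  0.84] 0.012497726080062528 63.1138801574707
```

Knob 1 is at its stop. Last is knob 3.

Call:
step_arm:
  linear:
    - [0,0,0]
    - [0,0,0]
    - [0,0,-0.03]
    - [0,0,-0.065]
  rotation:
    - [0,0,0]
    - [0,0,0]
    - [0,0,0]
    - [0,0,0]
  hand: 0.1

```text
time_s: 50.57
position: [0.5991, 0.2806, 0.1419]
tool_rot: [-0.001, 0.928, 0.373, -0.005]
ft_force: [0.8, 1.0, 0.6]
width: 0.0387
grip_force: 0.0
```

Call:
step_arm:
  linear:
    - [-0.038,0.011,0]
    - [-0.076,0.022,0]
    - [-0.114,0.033,0]
    - [-0.152,0.044,0]
    - [-0.192,0.055,0]
  rotation:
    - [0,0,0]
    - [0,0,0]
    - [0,0,0]
    - [0,0,0]
    - [0,0,0]

```text
time_s: 50.98
position: [0.5003, 0.1081, 0.1449]
tool_rot: [-0.001, 0.928, 0.373, -0.0]
ft_force: [0.8, -0.2, -0.5]
width: 0.0385
grip_force: 0.0
```

Call:
step_arm:
  linear:
    - [-0.015,0.004,0]
    - [-0.022,0.0065,0]
    - [-0.022,0.0065,0]
    - [-0.022,0.0065,0]
    - [-0.022,0.0065,0]
  rotation:
    - [0,0,-7]
    - [0,0,-14]
    - [0,0,-21]
    - [0,0,-28]
    - [0,0,-35]

```text
time_s: 51.4
position: [0.4897, 0.0889, 0.145]
tool_rot: [-0.001, 0.771, 0.637, -0.0]
ft_force: [-0.0, 0.6, -0.6]
width: 0.0382
grip_force: 0.0
```

Call:
step_arm:
  linear:
    - [0,0,0]
    - [0,0,0]
    - [0,0,0]
    - [0,0,0]
    - [0,0,0]
  rotation:
    - [0,0,-7]
    - [0,0,-14]
    - [0,0,-21]
    - [0,0,-28]
    - [0,0,-35]

```text
time_s: 51.82
position: [0.4898, 0.0891, 0.1449]
tool_rot: [-0.001, 0.544, 0.839, -0.0]
ft_force: [0.2, -0.6, -0.0]
width: 0.0387
grip_force: 0.0
```

Call:
step_arm:
  linear:
    - [0,0,0]
    - [0,0,0]
    - [0,0,0]
    - [0,0,0]
    - [0,0,0]
  rotation:
    - [0,0,-7]
    - [0,0,-14]
    - [0,0,-21]
    - [0,0,-28]
    - [0,0,-28]

```text
time_s: 52.23
position: [0.4899, 0.0888, 0.1448]
tool_rot: [-0.001, 0.327, 0.945, 0.0]
ft_force: [0.9, -0.1, 0.1]
width: 0.0385
grip_force: 0.0
```

```bash
python3 - <<'E'
from h import *
robot.snapshot('top');robot.snapshot('top')
go([.4915,.0858,.082],141.8)
E
```

```text
pos [0.4901 0.0887 0.1449] lin [-0.003  -0.0014  0.0629] rot [-0.   -0.08 -0.23] q7 0.37 F [-0.2 -0.4 -0.3] t 52.33
```

Call:
step_arm:
  linear:
    - [-0.003,-0.0014,0]
    - [-0.003,-0.0014,0.02]
    - [-0.003,-0.0014,0.045]
    - [-0.003,-0.0014,0.063]
    - [-0.003,-0.0014,0.063]
  rotation:
    - [0,0,0]
    - [0,0,0]
    - [0,0,0]
    - [0,0,0]
    - [0,0,0]

```text
time_s: 52.75
position: [0.4896, 0.0848, 0.0792]
tool_rot: [-0.003, 0.328, 0.945, -0.002]
ft_force: [-0.2, 0.5, -0.1]
width: 0.0385
grip_force: 0.0
```

Call:
step_arm:
  linear:
    - [0,0,0]
    - [0,0,0]
    - [0,0,0]
    - [0,0,0]
  rotation:
    - [0,0,0]
    - [0,0,0]
    - [0,0,0]
    - [0,0,0]
  hand: 1

```text
time_s: 53.08
position: [0.4927, 0.0854, 0.083]
tool_rot: [0.001, 0.328, 0.945, 0.0]
ft_force: [0.8, -0.7, -0.2]
width: 0.0127
grip_force: 60.7
```

Call:
step_arm:
  linear:
    - [0,0,0.0004]
    - [0,0,0.0008]
    - [0,0,0.0012]
    - [0,0,0.0016]
    - [0,0,0.002]
  rotation:
    - [0,0,6.8]
    - [0,0,13.6]
    - [0,0,20.4]
    - [0,0,27.2]
    - [0,0,34]

```text
time_s: 53.5
position: [0.491, 0.0838, 0.0808]
tool_rot: [0.0, 0.592, 0.806, -0.002]
ft_force: [-3.5, -4.0, 3.2]
width: 0.0125
grip_force: 61.1
```

Call:
step_arm:
  linear:
    - [0,0,0.0004]
    - [0,0,0.0008]
    - [0,0,0.0008]
    - [0,0,0.0008]
  rotation:
    - [0,0,7]
    - [0,0,14]
    - [0,0,14]
    - [0,0,14]

```text
time_s: 53.83
position: [0.4902, 0.0834, 0.0801]
tool_rot: [-0.0, 0.684, 0.729, -0.002]
ft_force: [-3.9, -4.4, 4.0]
width: 0.0131
grip_force: 61.3
```

Call:
step_arm:
  linear:
    - [0,0,0]
    - [0,0,0]
    - [0,0,-0.002]
    - [0,0,-0.003]
  rotation:
    - [0,0,0]
    - [0,0,0]
    - [0,0,0]
    - [0,0,0]
  hand: 0.1

```text
time_s: 54.17
position: [0.4928, 0.0864, 0.0828]
tool_rot: [0.0, 0.683, 0.73, 0.001]
ft_force: [-0.4, -0.4, 0.7]
width: 0.0385
grip_force: 0.0
```

Call:
step_arm:
  linear:
    - [0,0,0]
    - [0,0,0]
    - [0,0,0]
    - [0,0,0]
  rotation:
    - [0,0,0]
    - [0,0,0]
    - [0,0,0]
    - [0,0,0]
  hand: 1

```text
time_s: 54.5
position: [0.4916, 0.0858, 0.0824]
tool_rot: [-0.0, 0.684, 0.73, -0.0]
ft_force: [-2.6, -0.3, 3.0]
width: 0.0128
grip_force: 62.2
```

```bash
python3 - <<'E'
from h import *
go([.4915,.0858,.082],47.4);o,r=tool();print(o['moment'].round(2),o['width'],o['grip_force'])
E
```

```text
pos [0.4916 0.0858 0.0824] lin [ 0.0001 -0.0001  0.0004] rot [-5.000e-02  2.000e-02  4.636e+01] q7 -0.29 F [-2.6 -0.3  3. ] t 54.5
[-0.06  0.46 -0.04] 0.012808030748399162 62.18199849128723
```

Call:
step_arm:
  linear:
    - [0,0,0.0004]
    - [0,0,0.0008]
    - [0,0,0.0012]
    - [0,0,0.0016]
    - [0,0,0.002]
  rotation:
    - [0,0,6.8]
    - [0,0,13.6]
    - [0,0,20.4]
    - [0,0,27.2]
    - [0,0,34]

```text
time_s: 54.92
position: [0.4908, 0.0857, 0.0804]
tool_rot: [-0.001, 0.868, 0.496, -0.001]
ft_force: [-4.3, -0.7, 6.0]
width: 0.0124
grip_force: 62.4
```

Call:
step_arm:
  linear:
    - [0,0,0.0004]
    - [0,0,0.0006]
    - [0,0,0.0006]
    - [0,0,0.0006]
  rotation:
    - [0,0,6]
    - [0,0,12]
    - [0,0,16]
    - [0,0,16]

```text
time_s: 55.25
position: [0.4906, 0.0861, 0.0802]
tool_rot: [0.0, 0.927, 0.375, -0.001]
ft_force: [-4.4, 0.3, 8.9]
width: 0.0128
grip_force: 63.8
```

```bash
python3 - <<'E'
from h import *
go([.4915,.0858,.15],47.4);o,r=tool();print(o['moment'].round(2),o['width'],o['grip_force'])
E
```

```text
pos [0.4906 0.0861 0.0802] lin [ 0.0003  0.0008 -0.0698] rot [-0.06  0.16 -3.31] q7 -0.9 F [-4.4  0.3  8.9] t 55.25
[-0.19  0.8   0.97] 0.012790479932694814 63.79571557044983
```

Call:
step_arm:
  linear:
    - [0,0,0]
    - [0,0,0]
    - [0,0,-0.04]
    - [0,0,-0.08]
    - [0,0,-0.12]
  rotation:
    - [0,0,-1]
    - [0,0,-2]
    - [0,0,-2]
    - [0,0,-2]
    - [0,0,-2]
  hand: 0.1

```text
time_s: 55.67
position: [0.492, 0.0853, 0.2003]
tool_rot: [-0.0, 0.921, 0.389, -0.001]
ft_force: [0.7, 0.5, -0.3]
width: 0.0381
grip_force: 0.0
```

Call:
step_arm:
  linear:
    - [-0.025,0.025,0]
    - [-0.05,0.05,0]
    - [-0.075,0.075,0]
    - [-0.1,0.1,0]
    - [-0.12,0.12,0]
  rotation:
    - [0,0,0]
    - [0,0,0]
    - [0,0,0]
    - [0,0,0]
    - [0,0,0]

```text
time_s: 56.08
position: [0.4944, -0.0875, 0.1997]
tool_rot: [0.001, 0.922, 0.388, 0.0]
ft_force: [-0.2, -0.5, 0.4]
width: 0.0385
grip_force: 0.0
```

```bash
python3 - <<'E'
from h import *
J=robot.snapshot('scene')[:,:,::-1].copy();I=robot.snapshot('top')[:,:,::-1].copy();cv2.imwrite('pics/t20.png',I);cv2.imwrite('pics/s20.png',J)
o,r=tool();print(o['position'],o['time_s'])
bars('top',I,.066);bars('scene',J,.066)
X=np.linspace(-.04,.04,7);Y=np.linspace(-.06,.06,7);f=lambda L:[(float(a),b) for a,b in L]
for sd,t in(('px',Y),('mx',Y),('py',X),('my',X)):print(sd,f(edge('scene',J,(.548,.1805),7.8,sd,t,.071)))
cv2.imwrite('pics/v20.png',np.hstack([cv2.resize(I[150:270,190:310],(400,400),interpolation=cv2.INTER_CUBIC),cv2.resize(J[190:340,320:470],(400,400),interpolation=cv2.INTER_CUBIC)]))
E
```

```text
[ 0.4940847  -0.09131533  0.19975199] 56.1833
top 0 area 473 centre mm [ 5.6 -0.4] angle 45.8
top 1 area 446 centre mm [ 5.4 -2.7] angle 42.5
top 2 area 482 centre mm [ 1.1 -2.7] angle 41.6
top 3 area 419 centre mm [-0.1 -2.2] angle 44.1
scene 0 area 1623 centre mm [13.4 -2. ] angle 32.1
scene 1 area 1313 centre mm [12.4 -3.8] angle 34.5
scene 2 area 3983 centre mm [  5.7 -20.9] angle 12.3
scene 3 area 1358 centre mm [10.1  1.3] angle 32.9
px [(0.5, 60), (1.0, 63), (2.0, 68), (1.5, 66), (2.5, 73), (2.5, 68), (4.0, 8)]
mx [(0.0, 39), (0.0, 38), (-0.5, 42), (-0.5, 43), (-1.0, 46), (-2.5, 38), (-14.5, 2)]
py [(3.5, 57), (4.0, 43), (2.5, 56), (2.5, 59), (3.5, 47), (2.0, 62), (-9.5, 0)]
my [(-3.0, 74), (-3.5, 68), (-2.0, 82), (-2.0, 75), (-1.0, 83), (-4.5, 103), (-14.0, 87)]
```

View pics/v20.png

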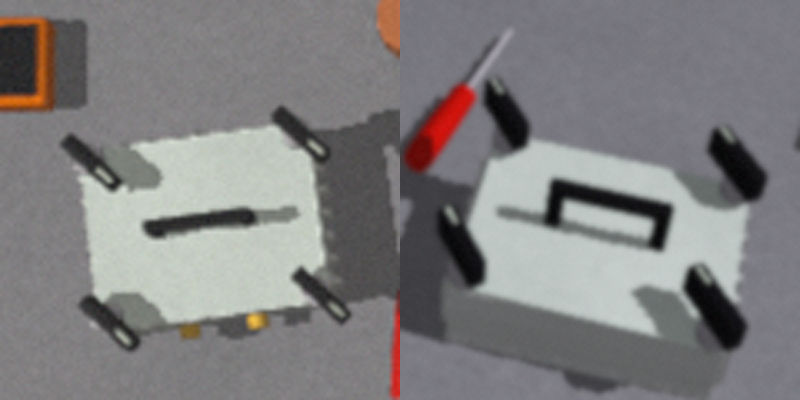

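All four bars lie parallel at the stop direction and the cover is flush on the rim; the robot is clear. Handing in.

```bash
python3 -c "
from cell import robot
print(robot.hand_in())"
```

```text
the job is handed in; nothing more can be done
None
```

I handed the job in at about 56 s: all three modules lie flat in their slots, the cover's pegs are inside the walls, and the four knobs were nipped and then turned home to their stops in star order (0-2-1-3); no verdict came back.

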